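Change the reagent jars in a tab-locked drawer

TASK

Change the reagents: squeeze the two orange tabs of the drawer's knob together, turn it anticlockwise to unlock, pull the drawer fully out, move every used jar (red lid) into the yellow discard tray and stand every fresh jar (blue lid) upright in the drawer, one per cell. Then push the drawer fully home and, squeezing the tabs again, turn the knob back clockwise so that it is locked with both tabs sprung out. Leave the other things on the bench where they are.

Things in the scene. Friction and masses are not known exactly. Their poses are not given: they have to be found in the camera images.
- fresh0: round amber screw-lid jar, 38 mm diameter, 56 mm tall, about 120 g (varies), straight smooth sides, bottom-heavy (thick base), BLUE lid: a fresh jar; origin at the centre of its underside, z up through the lid. Starts upright on the bench; 2 to 4 of the four are present.
- fresh1: round amber screw-lid jar, 38 mm diameter, 56 mm tall, about 120 g (varies), straight smooth sides, bottom-heavy (thick base), BLUE lid: a fresh jar; origin at the centre of its underside, z up through the lid. Starts upright on the bench; 2 to 4 of the four are present.
- fresh2: round amber screw-lid jar, 38 mm diameter, 56 mm tall, about 120 g (varies), straight smooth sides, bottom-heavy (thick base), BLUE lid: a fresh jar; origin at the centre of its underside, z up through the lid. Starts upright on the bench; 2 to 4 of the four are present.
- fresh3: round amber screw-lid jar, 38 mm diameter, 56 mm tall, about 120 g (varies), straight smooth sides, bottom-heavy (thick base), BLUE lid: a fresh jar; origin at the centre of its underside, z up through the lid. Starts upright on the bench; 2 to 4 of the four are present.
- used0: round amber screw-lid jar, 38 mm diameter, 56 mm tall, about 120 g (varies), straight smooth sides, bottom-heavy (thick base), RED lid: a used jar; origin at the centre of its underside, z up through the lid. Starts upright in a cell of the closed drawer, hidden under the hood; both are always present.
- used1: round amber screw-lid jar, 38 mm diameter, 56 mm tall, about 120 g (varies), straight smooth sides, bottom-heavy (thick base), RED lid: a used jar; origin at the centre of its underside, z up through the lid. Starts upright in a cell of the closed drawer, hidden under the hood; both are always present.
- tray_floor (a point): Centre of the reagent drawer's floor, moving with it, 24 mm above the bench; x points into the module (closing), y to its left, z up. White tray, 140 x 140 mm, 2 x 2 square cells at 68 mm pitch, 64 mm clear; walls and dividers rise 16 mm above the floor, front panel 20 mm. Fully out, its rear edge is 33 mm clear of the hood.
- station: White reagent module, fixed. Origin on the bench below the centre of the hood's open front; x points into the module, z up. The hood is 186 mm wide, 170 mm deep, roof 107 mm above the bench, 80 mm behind the knob axis when closed; behind it the rear body is 165 mm high. The drawer slides out along -x over a 4 mm steel plate.
- cell0 (a point): Centre of the floor of the drawer's front left (nearer the knob) cell (as seen facing the module); moves with the drawer.
- cell1 (a point): Centre of the floor of the drawer's front right (nearer the knob) cell (as seen facing the module); moves with the drawer.
- cell2 (a point): Centre of the floor of the drawer's rear left cell (as seen facing the module); moves with the drawer.
- cell3 (a point): Centre of the floor of the drawer's rear right cell (as seen facing the module); moves with the drawer.
- latch_grip (a point): On the vertical axis of the drawer's latch knob (also its handle), at mid height of its two orange tabs, 90 mm above the bench, 162 mm from tray_floor along its -x. Turns with the knob; tabs at +y (tab_a) and -y (tab_b): flat upright outer faces 24 mm wide, 74 to 106 mm above the bench, 56 mm apart at rest, 44 mm pressed. Knob top 111 mm; stops at its foot reach 37 mm out, below 42 mm.
- latch (a joint): Knob angle, rad: 0 locked, growing anticlockwise from above to 1.3 unlocked (end stop). Tabs out, it cannot leave 0 (0.1 rad play) nor come back to 0; with both tabs pressed 4.5 mm or more it turns (0.04 N m friction) and stays where left. Below about 1.2 the drawer cannot be pulled out (more than 25 mm) or pushed home.
- tab_a (a joint): How far the tab on the +y side of latch_grip is pressed in towards the knob's axis, m: 0 = sprung out, 0.006 = fully in. Spring: 2.7 N at 0 rising to 8 N at 0.006; springs out again when let go, at angle 0 behind its stop, which locks the knob.
- tab_b (a joint): How far the tab on the -y side of latch_grip is pressed in towards the knob's axis, m: 0 = sprung out, 0.006 = fully in. Spring: 2.7 N at 0 rising to 8 N at 0.006; springs out again when let go, at angle 0 behind its stop, which locks the knob.
- drawer (a joint): How far the drawer is pulled out, m: 0 = fully home, 0.185 = fully out (end stop). About 2 N friction; stays where left.
- discard_in (a point): Centre of the inner floor of the open yellow discard tray, fixed on the bench, floor 4 mm above it: outside 90 mm along x, 160 mm along y, 4 mm walls rising 16 mm above the floor. x, y along its sides.
- buffer: Bystander, not part of the job: white jar with white cap, 54 mm diameter, 75 mm tall; origin near the centre of its underside.
- dropper: Bystander, not part of the job: small white bottle with grey cap, 32 mm diameter, 60 mm tall; origin near the centre of its underside.
- timer: Bystander, not part of the job: white bench timer, 60 x 60 x 22 mm; origin near the centre of its underside.
- marker: Bystander, not part of the job: white marker pen with black cap, 118 x 12 x 12 mm; origin near the centre of its underside.
- tuberack: Bystander, not part of the job: grey rack of capped tubes, 200 x 70 x 91 mm; origin near the centre of its underside.
Not all that is in view belongs to the job. Leave any green or turquoise look-alike of the fresh3 alone.

How it is judged:
On the way, in this order (a step that is already met when the one before it is completed fails the run):
1. both tabs squeezed in while the knob is turned towards unlocked (value of joint each of tab_a, tab_b above 0.003 m and value of joint latch above 0.45 rad), for 0.05 s.
2. the drawer pulled fully out (value of joint drawer above 0.17 m), for 0.2 s.
3. with the drawer out, every used jar in the discard tray and every fresh jar upright in a cell (x of fresh0 in the frame of tray_floor between -0.066 and 0.066 m and y of fresh0 in the frame of tray_floor between -0.066 and 0.066 m and z of fresh0 in the frame of tray_floor between -0.005 and 0.006 m and angle between each of fresh0, fresh1, fresh2, fresh3's own z axis and vertical below 0.12 rad and x of fresh1 in the frame of tray_floor between -0.066 and 0.066 m and y of fresh1 in the frame of tray_floor between -0.066 and 0.066 m and z of fresh1 in the frame of tray_floor between -0.005 and 0.006 m and x of fresh2 in the frame of tray_floor between -0.066 and 0.066 m and y of fresh2 in the frame of tray_floor between -0.066 and 0.066 m and z of fresh2 in the frame of tray_floor between -0.005 and 0.006 m and x of fresh3 in the frame of tray_floor between -0.066 and 0.066 m and y of fresh3 in the frame of tray_floor between -0.066 and 0.066 m and z of fresh3 in the frame of tray_floor between -0.005 and 0.006 m and x of used0 in the frame of discard_in between -0.045 and 0.045 m and y of used0 in the frame of discard_in between -0.08 and 0.08 m and z of used0 in the frame of discard_in between -0.006 and 0.032 m and x of used1 in the frame of discard_in between -0.045 and 0.045 m and y of used1 in the frame of discard_in between -0.08 and 0.08 m and z of used1 in the frame of discard_in between -0.006 and 0.032 m and value of joint drawer above 0.12 m), for 0.3 s.
4. the drawer pushed fully home (value of joint drawer below 0.006 m), for 0.1 s.
5. both tabs squeezed in while the knob is turned back (value of joint each of tab_a, tab_b above 0.003 m and value of joint latch below 0.7 rad), for 0.05 s.
At the end, for the whole second after the job is handed in: Every fresh jar present stands upright (within 7 degrees) on the floor of a drawer cell, every used jar present lies or stands inside the discard tray, all at rest; the drawer is home within 6 mm, the knob within 0.15 rad of locked and both tabs sprung out (within 1.5 mm) (x of fresh0 in the frame of tray_floor between -0.066 and 0.066 m and y of fresh0 in the frame of tray_floor between -0.066 and 0.066 m and z of fresh0 in the frame of tray_floor between -0.005 and 0.006 m and angle between each of fresh0, fresh1, fresh2, fresh3's own z axis and vertical below 0.12 rad and x of fresh1 in the frame of tray_floor between -0.066 and 0.066 m and y of fresh1 in the frame of tray_floor between -0.066 and 0.066 m and z of fresh1 in the frame of tray_floor between -0.005 and 0.006 m and x of fresh2 in the frame of tray_floor between -0.066 and 0.066 m and y of fresh2 in the frame of tray_floor between -0.066 and 0.066 m and z of fresh2 in the frame of tray_floor between -0.005 and 0.006 m and x of fresh3 in the frame of tray_floor between -0.066 and 0.066 m and y of fresh3 in the frame of tray_floor between -0.066 and 0.066 m and z of fresh3 in the frame of tray_floor between -0.005 and 0.006 m and x of used0 in the frame of discard_in between -0.045 and 0.045 m and y of used0 in the frame of discard_in between -0.08 and 0.08 m and z of used0 in the frame of discard_in between -0.006 and 0.032 m and x of used1 in the frame of discard_in between -0.045 and 0.045 m and y of used1 in the frame of discard_in between -0.08 and 0.08 m and z of used1 in the frame of discard_in between -0.006 and 0.032 m and linear speed of each of fresh0, fresh1, fresh2, fresh3, used0, used1 below 0.02 m/s and value of joint drawer below 0.006 m and value of joint latch below 0.15 rad and value of joint each of tab_a, tab_b below 0.0015 m); the robot touches nothing.
It fails at once if a bystander is moved more than 3 cm or knocked over (distance of any of buffer, dropper, timer, marker, tuberack from where it was at the start of the episode above 0.03 m or angle between any of buffer, dropper, timer, marker, tuberack's own z axis and vertical above 0.4 rad).
Of fresh0, fresh1, fresh2, fresh3 only 2 to 4 are there at a start; the rules pass over those that are not, and their reading is None.
At some moment in a run one of fresh0, fresh1, fresh2, fresh3 may be knocked a few centimetres aside while the robot is not near it.
Once in a run the grip may slacken for a moment while it holds something.
It also fails if it takes over 210 s, if anything falls off the work surface, if the arm or the gripper's body presses on something with over 40 N, if the wrist force passes 120 N, or if a joint passes its speed limit or range.

ROBOT

A 7-joint arm with a two-finger parallel gripper is mounted at the origin on the work surface. World frame = base frame: x ahead of the robot, y to its left, z up, the work surface at z = 0. Lengths are in m, angles in rad, forces in N, time in s.
With the tool pointing down it reaches from about 0.425 to 0.925 m from the base axis. Payload 6.8 kg.
Tool frame: the origin (TCP) lies at the very end of the fingers, on their centre line; the grasp point (between the pads) lies 19 mm behind it; y points along the fingers, x is the direction in which the jaws open and shut, and the axes are right-handed (so a half turn about y gives the same grasp; the last joint's range is limited). The gripper opens to 85 mm and grips with 20 to 120 N. Pads are 22 mm wide; open, the fingers measure 114 mm over their backs; the gripper's body (76 mm by 85 mm) begins 54 mm behind the grasp point. The pads swing forward as they close: fully open they stand 13 mm farther back than shut.
Start: joints at [-0.108, 0.477, 0.022, 1.555, -0.011, 1.109, -0.083], TCP at [0.675, 0, 0.231] pointing down, gripper open.
Joint ranges: [-2.96, 2.96], [-0.34, 2.1], [-1.41, 1.46], [0.24, 2.44], [-1.37, 4.51], [0.17, 1.92], [-2.96, 2.96]. Speed limits (rad/s): [2.39, 2.39, 3.14, 3.14, 3.14, 3.14, 3.14].

INTERFACE

Orientations are given as a rotation vector (axis times angle).
In Python, from bench import r, imaging gives the robot as it stands.
- The arm moves only by the shell command python3 -m jog 'ROWS' [FORCE]. ROWS is text: rows parted by semicolons, each of 7 numbers parted by spaces: the turn, a rotation vector about the tool's x, y, z in degrees, then the shift along the tool's x, y, z in mm, then the opening, from 0 (shut) to 1 (fully open). A call has exactly 5 rows; each row shifts and turns the commanded pose from where the row before left it, along the tool's axes as they then stand; what a row does not reach is not made up. A row lasts 1/12 s, in which the tool goes at most 41.7 mm and 7.16 degrees, less where a joint would pass 70% of its speed; a pose out of reach is approached as far as the arm can. A call with a gripper value outside its range is refused whole. The fingers move at their own pace and stop on an object; FORCE is the grip in N (left out, the last holds). Time passes only in rows, so rows that do not move let the fingers close, or fill a call up. It gives the time, the measured TCP pose, the force and the opening at its end, in the units of the state.
- r.get_obs(): the state, without advancing time (a new reading comes with each control period).
- imaging.grab_frame(name): name is "scene" or "side" or "wrist"; returns a dict with "color" (420x560x3 uint8, red, green, blue), "z_map" (420x560 float32, m along the optical axis (not along the pixel's ray), 0 where there is no reading), "fx", "fy", "cx", "cy" (pixels), "k1" (the pictures are not rectified: a ray, as slopes to the right and down, at radius r is drawn at 1 + k1 r^2 times it, then the intrinsics apply), "world_to_cam" (4x4, takes a point from world to camera coordinates); the wrist camera has in their place "hand_eye" (4x4, takes a point from camera to tool coordinates, whose origin is the TCP and whose axes are the tool frame's). Camera axes: x right, y up, looking along -z (the intrinsics and any distortion apply to the point x, -y, -z); pixel columns grow to the right and rows downward; lengths in m; the calibration is good to about 2 mm. A picture is of the moment at which its call begins: read the wrist's pose just before it.
- r.hand_in(): hands the job in, once; it reports no verdict.
The state is a dict: "clock": time; "joints": joint angles; "qvel": joint speeds; "tau": joint torques, N m; "tcp_pos": TCP position; "orientation": TCP orientation; "contact_force": force on the tool from outside, world axes, zero at the start; "moment": the same for the moment, N m; "grip_width": finger opening in m.
Only numpy, scipy, OpenCV 4.12 (cv2) and the standard library are available. Lean on these libraries where they do the work, as an engineer would, in place of code of your own. Each camera call takes 0.05 s, during which the arm holds its last target.

## Working session

There is one attempt and no reset: what is moved stays moved. The work goes in short steps, Python scripts to look and compute and a shell command to move; the robot and the scene stay as the last step left them, time stands still between calls to the robot, and variables do not carry over. Pictures are saved under pics/ and viewed, and the job is handed in when it is done.

```bash
ls; mkdir -p pics
cat > h.py <<'E'
import numpy as np, cv2
from scipy.spatial.transform import Rotation as R
from bench import r, imaging
def save(f,n): cv2.imwrite('pics/'+n, cv2.cvtColor(f['color'],cv2.COLOR_RGB2BGR))
def cam2world(f,o=None):
    if 'world_to_cam' in f: return np.linalg.inv(f['world_to_cam'])
    T=np.eye(4);T[:3,:3]=R.from_rotvec(o['orientation']).as_matrix();T[:3,3]=o['tcp_pos']
    return T@f['hand_eye']
def ray(f,u,v,o=None):
    K=np.array([[f['fx'],0,f['cx']],[0,f['fy'],f['cy']],[0,0,1.]])
    p=cv2.undistortPoints(np.array([[[u,v]]],float),K,np.array([f['k1'],0,0,0.]))[0,0]
    T=cam2world(f,o); d=T[:3,:3]@np.array([p[0],-p[1],-1.]); return T[:3,3],d
def onplane(f,u,v,z,o=None):
    c,d=ray(f,u,v,o); return c+d*(z-c[2])/d[2]
def bydepth(f,u,v,o=None):
    c,d=ray(f,u,v,o); return c+d*f['z_map'][int(v),int(u)]
def st():
    o=r.get_obs(); print('t',round(o['clock'],2),'tcp',np.round(o['tcp_pos'],4),'rv',np.round(o['orientation'],3),'F',np.round(o['contact_force'],1),'M',np.round(o['moment'],2),'w',round(o['grip_width'],4),'j',np.round(o['joints'],2)); return o
E
python3 - <<'E'
from h import *
o=st()
print(R.from_rotvec(o['orientation']).as_matrix().round(3))
for n in ['scene','side','wrist']:
    f=imaging.grab_frame(n); save(f,n+'0.png'); print(n,f['fx'],f['cx'],f['k1'],cam2world(f,o).round(3).tolist())
E
```

```text
pics
t 0.0 tcp [ 0.6744 -0.      0.2303] rv [-1.571e+00  1.000e-03  1.000e-03] F [-1.2 -0.3 -0.3] M [-0.   -0.01 -0.03] w 0.0855 j [-0.11  0.48  0.02  1.56 -0.01  1.11 -0.08]
[[ 1.    -0.002 -0.   ]
 [ 0.    -0.     1.   ]
 [-0.002 -1.    -0.   ]]
scene 516.1362005660355 281.2639703269445 -0.056475051246329566 [[0.407, -0.501, 0.764, 1.493], [0.914, 0.22, -0.342, -0.443], [0.003, 0.837, 0.547, 0.784], [0.0, 0.0, 0.0, 1.0]]
side 391.85651221867937 273.02146624314497 0.031364688131545 [[0.894, 0.351, -0.279, 0.161], [-0.448, 0.68, -0.58, -0.704], [-0.014, 0.644, 0.765, 1.031], [0.0, 0.0, 0.0, 1.0]]
wrist 353.59728815967605 275.6267029874124 0.022683353149811358 [[1.0, -0.001, 0.002, 0.676], [-0.0, 0.946, 0.325, 0.084], [-0.002, -0.325, 0.946, 0.372], [0.0, 0.0, 0.0, 1.0]]
```

View pics/scene0.png

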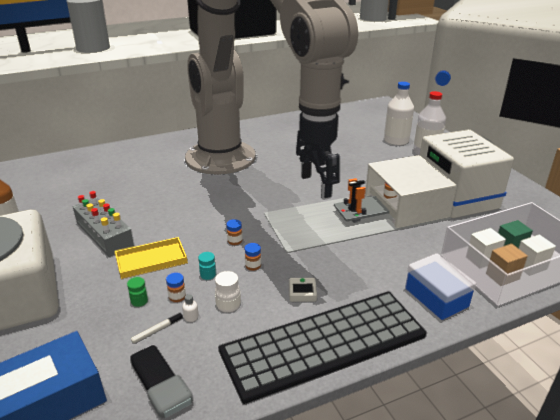

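View pics/side0.png

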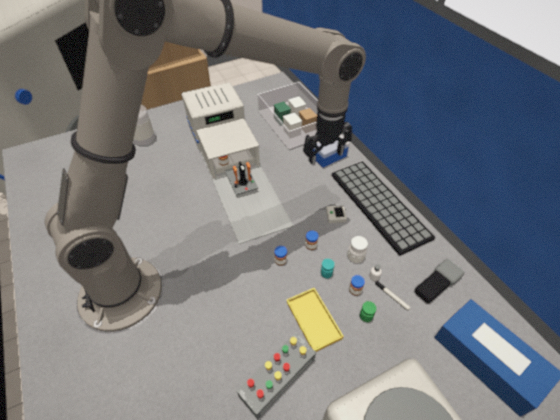

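View pics/wrist0.png

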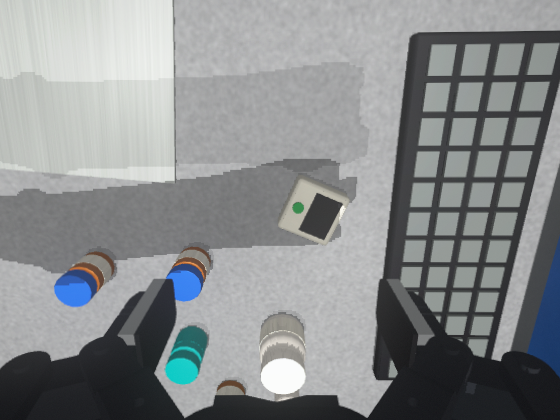

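```bash
cat >> h.py <<'E'
def blobs(f,kind,minA=15):
    hsv=cv2.cvtColor(f['color'],cv2.COLOR_RGB2HSV)
    lo,hi={'blue':((106,130,90),(122,255,255)),'yellow':((22,150,120),(32,255,255)),'orange':((5,180,120),(17,255,255)),'red':((0,150,90),(5,255,255))}[kind]
    m=cv2.inRange(hsv,lo,hi)
    n,l,s,c=cv2.connectedComponentsWithStats(m)
    return [(np.round(c[i],1).tolist(),s[i].tolist()) for i in range(1,n) if s[i,4]>=minA],m
E
python3 - <<'E'
from h import *
F={n:imaging.grab_frame(n) for n in ['scene','side']}
for n,f in F.items():
    for k in ['blue','yellow','orange']:
        b,m=blobs(f,k)
        for c,s in b:
            z={'blue':.052,'yellow':.018,'orange':.09}[k]
            print(n,k,c,s,onplane(f,*c,z).round(3),bydepth(f,*c).round(3))
    c=f['color']
for n,(x0,y0) in dict(scene=(280,110),side=(180,70)).items():
    c=F[n]['color'][y0:y0+140,x0:x0+190]; cv2.imwrite(f'pics/{n}_z.png',cv2.cvtColor(cv2.resize(c,None,fx=4,fy=4,interpolation=cv2.INTER_CUBIC),cv2.COLOR_RGB2BGR))
E
```

```text
scene blue [442.4, 77.7] [436, 71, 14, 15, 165] [-0.247  1.115  0.052] [-0.128  1.009  0.102]
scene blue [403.2, 84.9] [398, 82, 12, 7, 74] [-0.234  0.896  0.052] [0.126 0.617 0.205]
scene blue [477.9, 199.4] [453, 192, 53, 14, 154] [0.622 0.536 0.052] [0.621 0.538 0.051]
scene blue [233.4, 224.8] [227, 219, 14, 12, 141] [ 0.469 -0.116  0.052] [ 0.474 -0.117  0.055]
scene blue [252.2, 249.0] [245, 243, 16, 13, 172] [ 0.582 -0.109  0.052] [ 0.585 -0.11   0.054]
scene blue [174.3, 279.5] [166, 273, 17, 14, 196] [ 0.616 -0.304  0.052] [ 0.621 -0.305  0.056]
scene blue [436.5, 299.0] [406, 273, 67, 47, 1076] [0.898 0.179 0.052] [0.889 0.188 0.041]
scene blue [49.8, 370.7] [0, 331, 98, 87, 3351] [ 0.773 -0.572  0.052] [ 0.802 -0.567  0.081]
scene yellow [101.1, 202.0] [99, 199, 6, 7, 27] [ 0.164 -0.405  0.018] [ 0.29  -0.409  0.091]
scene yellow [89.3, 206.0] [86, 204, 7, 7, 28] [ 0.172 -0.439  0.018] [ 0.302 -0.439  0.094]
scene yellow [115.8, 215.6] [112, 213, 7, 7, 36] [ 0.252 -0.378  0.018] [ 0.372 -0.384  0.092]
scene yellow [103.9, 220.6] [101, 217, 6, 8, 35] [ 0.264 -0.411  0.018] 
[... 543 characters left out ...]
4310] [1.323 0.056 0.052] [ 1.561  0.212 -0.148]
side blue [308.6, 80.0] [291, 70, 28, 26, 310] [1.002 0.646 0.052] [ 1.573  1.563 -0.613]
side blue [23.1, 96.1] [16, 90, 16, 14, 170] [-0.151  1.101  0.052] [-0.133  0.998  0.108]
side blue [329.4, 158.5] [316, 149, 31, 18, 206] [0.811 0.162 0.052] [0.824 0.179 0.033]
side blue [311.7, 235.8] [306, 231, 12, 11, 98] [ 0.577 -0.111  0.052] [ 0.576 -0.112  0.055]
side blue [280.4, 251.2] [275, 246, 12, 11, 104] [ 0.465 -0.117  0.052] [ 0.465 -0.118  0.053]
side blue [357.4, 281.2] [352, 276, 12, 11, 109] [ 0.612 -0.306  0.052] [ 0.61  -0.308  0.056]
side blue [504.0, 354.4] [443, 301, 117, 107, 3661] [ 0.813 -0.634  0.052] [ 0.795 -0.636  0.079]
```

View pics/scene_z.png

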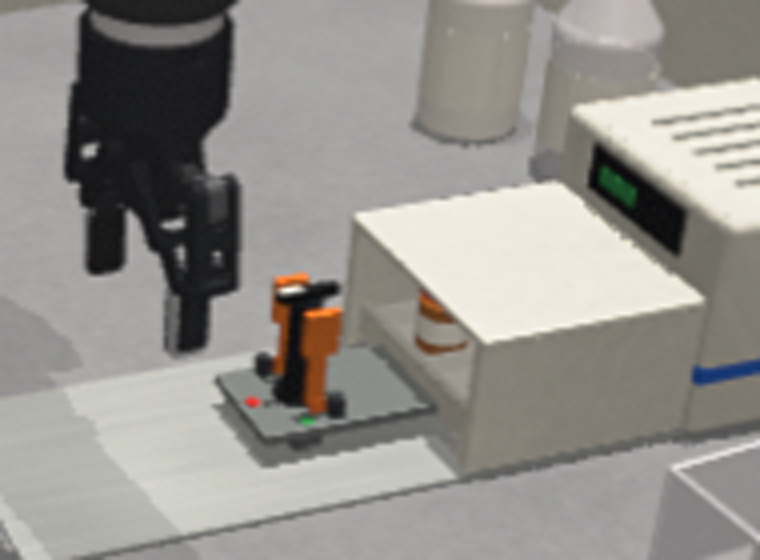

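View pics/side_z.png

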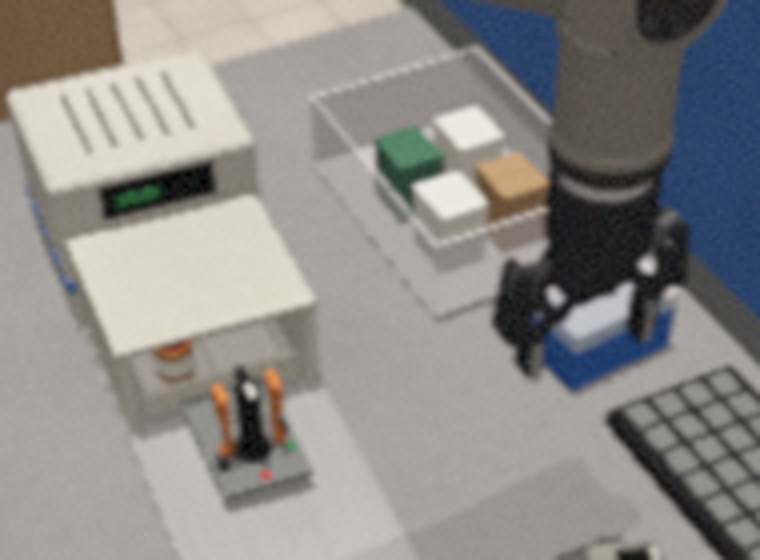

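Run:
```python
from h import *
F={n:imaging.grab_frame(n) for n in ['scene','side']}
for uv in [(368.75,163.25),(401.75,196.25),(455.75,185.5),(420,155.75)]: print(onplane(F['scene'],*uv,.107).round(4))
print('side')
for uv in [(208.5,158),(258.75,144.75),(197.5,130.75),(242.5,119.2)]: print(onplane(F['side'],*uv,.107).round(4))
# knob tab tops: scene
print('tabs z.106', [onplane(F['scene'],280+x/4,110+y/4,.106).round(4) for x,y in[(292,280),(322,315)]])
print([onplane(F['side'],180+x/4,70+y/4,.106).round(4) for x,y in[(221,388),(272,375)]])
print('knobtop', onplane(F['scene'],280+305/4,110+292/4,.111), onplane(F['side'],180+244/4,70+375/4,.111))
```

```text
[0.4093 0.313  0.107 ]
[0.5971 0.2934 0.107 ]
[0.6091 0.4575 0.107 ]
[0.4286 0.4764 0.107 ]
side
[0.4042 0.309  0.107 ]
[0.589  0.2916 0.107 ]
[0.4206 0.4679 0.107 ]
[0.5972 0.4542 0.107 ]
tabs z.106 [array([0.4734, 0.2235, 0.106 ]), array([0.5212, 0.2177, 0.106 ])]
[array([0.4694, 0.2258, 0.106 ]), array([0.5146, 0.2204, 0.106 ])]
knobtop [0.49817812 0.21819891 0.111     ] [0.49145428 0.22638675 0.111     ]
```

```bash
python3 -m jog '0 0 0 -26 0 31 1;0 0 0 -26 0 31 1;0 0 0 -26 0 31 1;0 0 0 -26 0 31 1;0 0 0 -26 0 31 1'; python3 -m jog '0 0 0 -26 0 31 1;0 0 0 -26 0 31 1;0 5.7 0 0 0 0 1;0 0 0 0 0 0 1;0 0 0 0 0 0 1'
python3 - <<'E'
from h import *
o=st(); f=imaging.grab_frame('wrist'); save(f,'wrist1.png')
b,m=blobs(f,'orange'); 
for c,s in b: print(c,s,onplane(f,*c,.106,o).round(4),bydepth(f,*c,o).round(4))
E
```

```text
clock: 0.77
tcp_pos: [0.5436, 0.1562, 0.2314]
orientation: [-1.571, -0.0, -0.0]
contact_force: [1.2, 1.5, 0.3]
grip_width: 0.0854
clock: 1.18
tcp_pos: [0.4933, 0.2168, 0.2315]
orientation: [-1.57, 0.076, -0.077]
contact_force: [-0.6, -0.8, -0.7]
grip_width: 0.0852
t 1.18 tcp [0.4933 0.2168 0.2315] rv [-1.57   0.076 -0.077] F [-0.6 -0.8 -0.7] M [-0.04 -0.04  0.03] w 0.0852 j [-0.47  0.26 -0.07  1.88  0.02  1.01 -0.65]
[240.7, 190.1] [236, 177, 10, 28, 256] [0.4678 0.2264 0.106 ] [0.4678 0.2263 0.1058]
[301.1, 190.1] [297, 177, 10, 28, 255] [0.5151 0.2218 0.106 ] [0.5151 0.2215 0.1051]
[365.8, 412.4] [361, 411, 11, 4, 30] [ 0.5617 -0.0121  0.106 ] [ 0.5769 -0.0926  0.0371]
```

View pics/wrist1.png

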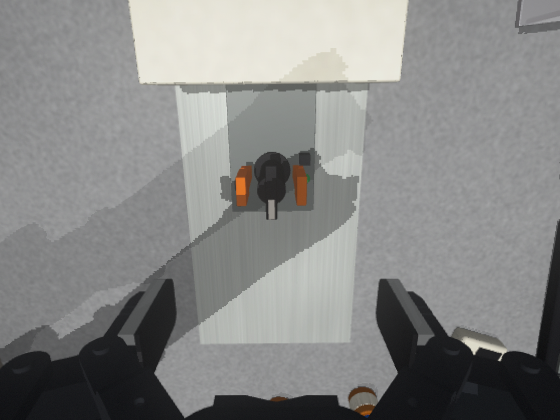

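```bash
python3 -m jog '0 0 0 -2.5 30 7 1;0 0 0 0 35 0 1;0 0 0 0 35 0 1;0 0 0 0 35 0 1;0 0 0 0 28 0 1'; python3 -m jog '0 0 0 0 0 0 0.3;0 0 0 0 0 0 0.3;0 0 0 0 0 0 0.3;0 0 0 0 0 0 0.3;0 0 0 0 0 0 0.3' 40
python3 - <<'E'
from h import *
o=st(); f=imaging.grab_frame('wrist'); save(f,'wrist2.png')
E
```

```text
clock: 1.65
tcp_pos: [0.4917, 0.222, 0.0659]
orientation: [-1.571, 0.079, -0.078]
contact_force: [-0.5, -0.2, -0.9]
grip_width: 0.0852
clock: 2.07
tcp_pos: [0.4908, 0.2241, 0.0714]
orientation: [-1.57, 0.078, -0.077]
contact_force: [-9.6, -3.9, 15.8]
grip_width: 0.0398
t 2.07 tcp [0.4908 0.2241 0.0714] rv [-1.57   0.078 -0.077] F [-9.6 -3.9 15.8] M [-0.67  2.06  0.23] w 0.0398 j [-0.49  0.47 -0.07  2.    0.05  0.67 -0.69]
```

View pics/wrist2.png

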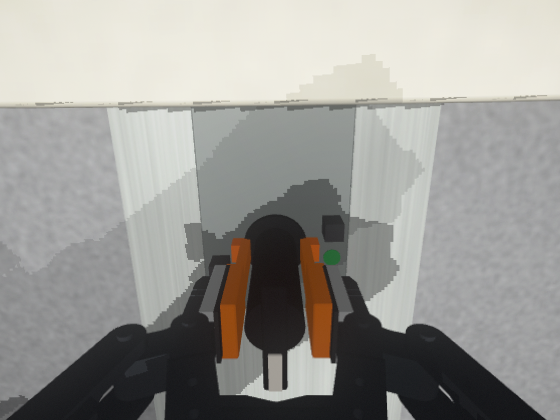

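```bash
python3 -m jog '0 -5 0 0 0 0 0.3;0 -7 0 0 0 0 0.3;0 -7 0 0 0 0 0.3;0 -7 0 0 0 0 0.3;0 -7 0 0 0 0 0.3'; python3 -m jog '0 -7 0 0 0 0 0.3;0 -7 0 0 0 0 0.3;0 -7 0 0 0 0 0.3;0 -7 0 0 0 0 0.3;0 -7 0 0 0 0 0.3';python3 -m jog '0 -7 0 0 0 0 0.3;0 0 0 0 0 0 0.3;0 0 0 0 0 0 0.3;0 0 0 0 0 0 0.3;0 0 0 0 0 0 0.3'
python3 - <<'E'
from h import *
o=st(); f=imaging.grab_frame('wrist'); save(f,'wrist3.png')
E
```

```text
clock: 2.53
tcp_pos: [0.4903, 0.2239, 0.0714]
orientation: [-1.538, -0.378, 0.379]
contact_force: [-11.7, -3.1, 16.1]
grip_width: 0.0399
clock: 2.95
tcp_pos: [0.49, 0.2235, 0.0714]
orientation: [-1.4, -0.849, 0.852]
contact_force: [-12.0, -4.5, 18.0]
grip_width: 0.0402
clock: 3.37
tcp_pos: [0.49, 0.2234, 0.0714]
orientation: [-1.36, -0.937, 0.941]
contact_force: [-11.9, -4.2, 18.6]
grip_width: 0.0399
t 3.37 tcp [0.49   0.2234 0.0714] rv [-1.36  -0.937  0.941] F [-11.9  -4.2  18.6] M [-0.9   2.85  0.08] w 0.0399 j [-0.23  0.5  -0.4   1.99  0.29  0.71  0.4 ]
```

View pics/wrist3.png

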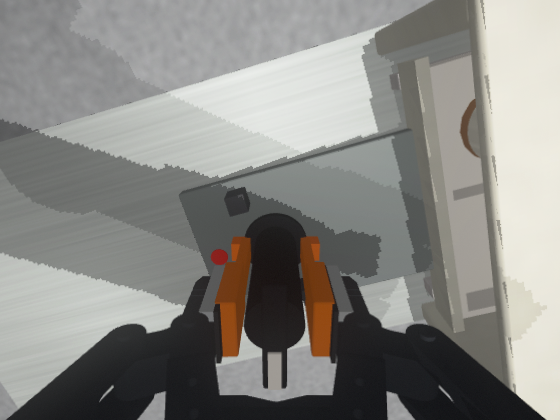

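```bash
python3 - <<'E'
from h import *
o=r.get_obs(); m=R.from_rotvec(o['orientation']).as_matrix(); x=m[:,0]; print(np.degrees(np.arctan2(x[1],x[0])), m.round(3).tolist())
E
python3 -m jog '0 0 0 -5 -3 -1.4 0.3;0 0 0 -10 0 -2.7 0.3;0 0 0 -20 0 -5.5 0.3;0 0 0 -20 0 -5.5 0.3;0 0 0 -20 0 -5.5 0.3'
```

```text
69.29838610449586 [[0.353, -0.001, -0.935], [0.935, -0.003, 0.354], [-0.003, -1.0, -0.0]]
clock: 3.83
tcp_pos: [0.483, 0.1471, 0.0723]
orientation: [-1.357, -0.94, 0.94]
contact_force: [-3.1, 3.2, -7.5]
grip_width: 0.0382
```

```bash
python3 -m jog '0 0 0 -22 0 -6 0.3;0 0 0 -22 0 -6 0.3;0 0 0 -22 0 -6 0.3;0 0 0 -22 0 -6 0.3;0 0 0 -12 0 -3.2 0.3'; python3 -m jog '0 0 0 -9 0 -2.4 0.3;0 0 0 0 0 0 0.3;0 0 0 0 0 0 0.3;0 0 0 0 0 0 0.3;0 0 0 0 0 0 0.3'
python3 - <<'E'
from h import *
o=st(); f=imaging.grab_frame('scene'); save(f,'scene4.png')
f=imaging.grab_frame('wrist'); save(f,'wrist4.png')
E
```

```text
clock: 4.25
tcp_pos: [0.4737, 0.0408, 0.0723]
orientation: [-1.361, -0.937, 0.938]
contact_force: [-1.3, 2.3, -10.4]
grip_width: 0.038
clock: 4.67
tcp_pos: [0.4736, 0.0383, 0.0724]
orientation: [-1.355, -0.945, 0.937]
contact_force: [-2.4, 12.4, -11.1]
grip_width: 0.0387
t 4.67 tcp [0.4736 0.0383 0.0724] rv [-1.355 -0.945  0.937] F [ -2.4  12.4 -11.1] M [2.7  0.41 0.  ] w 0.0387 j [ 0.12  0.41 -0.4   2.13  0.26  0.64  0.76]
```

View pics/scene4.png

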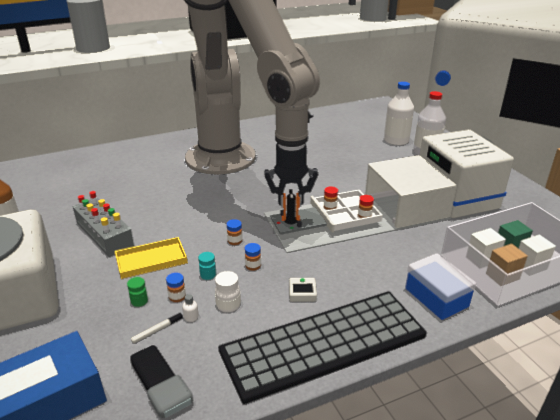

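View pics/wrist4.png

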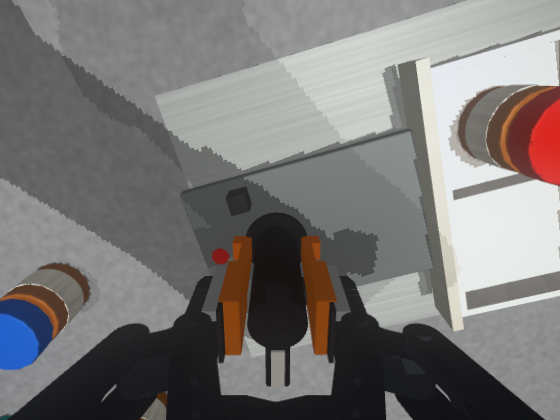

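```bash
python3 -m jog '0 0 0 2 0 0.5 0.3;0 0 0 0 0 0 1;0 0 0 0 0 0 1;0 0 0 0 0 0 1;0 0 0 0 -10 0 1'; python3 -m jog '0 0 0 0 -35 0 1;0 0 0 0 -40 0 1;0 7 0 0 -40 0 1;0 7 0 0 -35 0 1;0 7 0 0 0 0 1';  python3 -m jog '0 7 0 0 0 0 1;0 7 0 0 0 0 1;0 7 0 0 0 0 1;0 7 0 0 0 0 1;0 7 0 0 0 0 1'; python3 -m jog '0 7 0 0 0 0 1;0 7 0 0 0 0 1;0 5 0 0 0 0 1;0 0 0 0 0 40 1;0 0 0 0 0 40 1'; python3 -m jog '0 0 0 0 0 40 1;0 0 0 0 0 20 1;0 0 0 0 0 0 1;0 0 0 0 0 0 1;0 0 0 0 0 0 1'
python3 - <<'E'
from h import *
o=st(); f=imaging.grab_frame('wrist'); save(f,'wrist5.png')
for k in ['red','blue']:
  b,m=blobs(f,k)
  for c,s in b: print(k,c,s,onplane(f,*c,.080,o).round(4),bydepth(f,*c,o).round(4))
for n in ['scene','side']:
  f=imaging.grab_frame(n); save(f,n+'5.png')
  for c,s in blobs(f,'red')[0]: print(n,c,s,onplane(f,*c,.076).round(4),bydepth(f,*c).round(4))
E
```

```text
clock: 5.18
tcp_pos: [0.4737, 0.0357, 0.0817]
orientation: [-1.36, -0.938, 0.939]
contact_force: [0.4, 1.1, -0.5]
grip_width: 0.084
clock: 5.6
tcp_pos: [0.478, 0.0369, 0.2403]
orientation: [-1.475, -0.665, 0.643]
contact_force: [1.5, -0.1, 1.2]
grip_width: 0.0852
clock: 6.02
tcp_pos: [0.4739, 0.036, 0.2332]
orientation: [-1.564, -0.179, 0.175]
contact_force: [0.1, -0.6, -1.0]
grip_width: 0.0859
clock: 6.43
tcp_pos: [0.4823, 0.1143, 0.2333]
orientation: [-1.57, 0.081, -0.086]
contact_force: [0.7, 0.5, 0.3]
grip_width: 0.0853
clock: 6.85
tcp_pos: [0.4877, 0.1745, 0.2322]
orientation: [-1.57, 0.078, -0.08]
contact_force: [0.2, -0.7, 0.1]
grip_width: 0.0852
t 6.85 tcp [0.4877 0.1745 0.2322] rv [-1.57   0.078 -0.08 ] F [ 0.2 -0.7  0.1] M [-0.01  0.02  0.01] w 0.0852 j [-0.13  0.24 -0.39  1.91  0.11  1.01 -0.67]
red [318.2, 114.8] [296, 92, 45, 46, 1634] [0.5293 0.233  0.08  ] [0.5293 0.233  0.0803]
red [236.6, 199.2] [217, 180, 41, 40, 1275] [0.4542 0.169  0.08  ] [0.4541 0.1689 0.0796]
blue [370.8, 400.3] [361, 388, 24, 30, 387] [ 0.5668 -0.0696  0.08  ] [ 0.5729 -0.0983  0.0542]
scene [
[... 566 characters left out ...]
, 208, 6, 8, 40] [ 0.3037 -0.4302  0.076 ] [ 0.3283 -0.4304  0.0907]
side [129.1, 94.5] [124, 90, 11, 9, 79] [0.2537 0.8686 0.076 ] [0.2407 0.6489 0.2094]
side [250.4, 167.6] [246, 164, 9, 9, 62] [0.5255 0.2286 0.076 ] [0.5249 0.2272 0.0775]
side [238.4, 187.1] [235, 183, 8, 9, 59] [0.4507 0.1617 0.076 ] [0.4499 0.1594 0.0785]
side [276.6, 356.9] [275, 354, 4, 7, 27] [ 0.3091 -0.399   0.076 ] [ 0.3066 -0.4042  0.0924]
side [286.0, 367.0] [284, 364, 5, 7, 31] [ 0.3183 -0.4301  0.076 ] [ 0.3156 -0.4347  0.092 ]
side [250.2, 382.8] [248, 380, 6, 7, 30] [ 0.2279 -0.4239  0.076 ] [ 0.2271 -0.4272  0.0873]
side [259.8, 393.7] [258, 390, 5, 8, 33] [ 0.2377 -0.4551  0.076 ] [ 0.2366 -0.4587  0.0899]
```

View pics/wrist5.png

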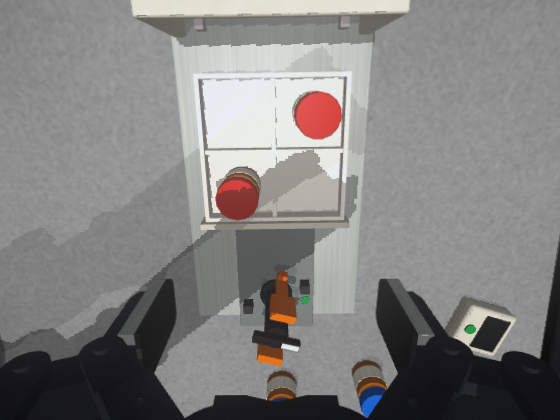

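```bash
python3 -m jog '0 0 0 -33 0 -9 1;0 0 0 0 40 0 1;0 0 0 0 40 0 1;0 0 0 0 40 0 1;0 0 0 0 35 0 1'; python3 -m jog '0 0 0 0 20 0 1;0 0 0 0 11 0 1;0 0 0 0 0 0 1;0 0 0 0 0 0 1;0 0 0 0 0 0 1'
python3 - <<'E'
from h import *
o=st(); f=imaging.grab_frame('wrist'); save(f,'wrist6.png')
E
```

```text
clock: 7.42
tcp_pos: [0.4535, 0.1685, 0.075]
orientation: [-1.57, 0.079, -0.08]
contact_force: [-0.2, -0.1, -0.6]
grip_width: 0.0854
clock: 7.83
tcp_pos: [0.4548, 0.1703, 0.0468]
orientation: [-1.568, 0.077, -0.081]
contact_force: [0.5, 0.7, 0.2]
grip_width: 0.0854
t 7.83 tcp [0.4548 0.1703 0.0468] rv [-1.568  0.077 -0.081] F [0.5 0.7 0.2] M [ 0.02 -0.05  0.01] w 0.0854 j [-0.21  0.46 -0.33  2.13  0.27  0.59 -0.83]
```

View pics/wrist6.png

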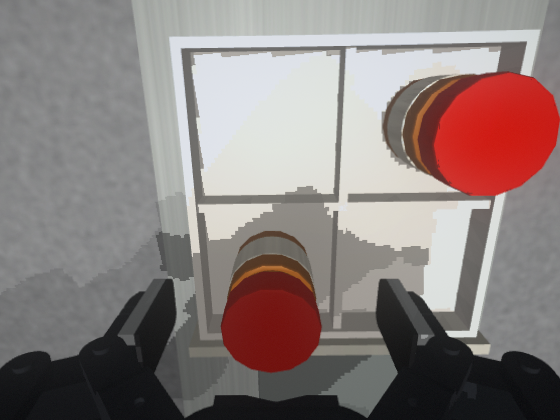

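```bash
python3 -m jog '0 0 0 0 0 0 0.2;0 0 0 0 0 0 0.2;0 0 0 0 0 0 0.2;0 0 0 0 0 0 0.2;0 0 0 0 0 0 0.2' 50; python3 -m jog '0 0 0 0 -5 0 0.2;0 0 0 0 -15 0 0.2;0 0 0 0 -30 0 0.2;0 0 0 0 -30 0 0.2;0 0 0 0 0 0 0.2'
python3 - <<'E'
from h import *
o=st()
P={}
for n in ['scene','side']:
  f=imaging.grab_frame(n); save(f,n+'7.png')
  b,m=blobs(f,'yellow',300)
  cs=max(cv2.findContours(m,0,1)[0],key=cv2.contourArea)
  w=np.array([onplane(f,*p[0].astype(float),.020)[:2] for p in cs],np.float32)
  print(n,cv2.minAreaRect(w), cv2.boxPoints(cv2.minAreaRect(w)).round(3).tolist())
f=imaging.grab_frame('wrist'); save(f,'wrist7.png')
E
```

```text
clock: 8.3
tcp_pos: [0.4538, 0.1701, 0.0459]
orientation: [-1.569, 0.078, -0.079]
contact_force: [-1.3, -0.5, 5.9]
grip_width: 0.0367
clock: 8.72
tcp_pos: [0.4564, 0.1716, 0.1302]
orientation: [-1.566, 0.072, -0.084]
contact_force: [1.2, 1.2, -1.2]
grip_width: 0.0371
t 8.72 tcp [0.4564 0.1716 0.1302] rv [-1.566  0.072 -0.084] F [ 1.2  1.2 -1.2] M [ 0.04 -0.12 -0.05] w 0.0371 j [-0.16  0.33 -0.39  2.07  0.18  0.76 -0.76]
scene ((0.46976256370544434, -0.3292329013347626), (0.1587761491537094, 0.11276515573263168), 88.69319152832031) [[0.41200000047683716, -0.40700000524520874], [0.5239999890327454, -0.4099999964237213], [0.527999997138977, -0.25099998712539673], [0.41499999165534973, -0.24899999797344208]]
side ((0.4402983784675598, -0.4117376506328583), (0.0, 0.0), 0.0) [[0.4399999976158142, -0.41200000047683716], [0.4399999976158142, -0.41200000047683716], [0.4399999976158142, -0.41200000047683716], [0.4399999976158142, -0.41200000047683716]]
```

View pics/wrist7.png

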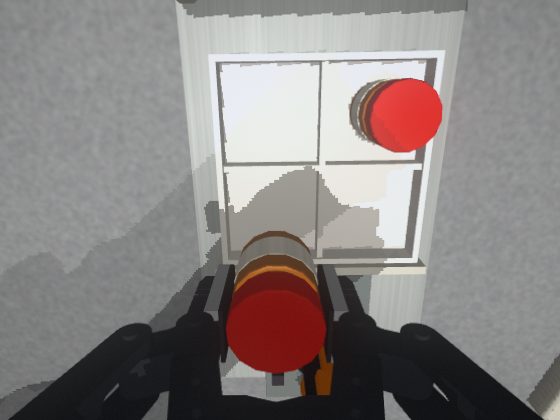

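```bash
python3 -m jog '0 -5.6 0 0 -40 0 0.2;0 0 0 0 0 -20 0.2;0 0 0 0 0 -40 0.2;0 0 0 0 0 -41 0.2;0 0 0 0 0 -41 0.2';python3 -m jog '0 0 0 0 0 -41 0.2;0 0 0 0 0 -41 0.2;0 0 0 0 0 -41 0.2;0 0 0 0 0 -41 0.2;0 0 0 0 0 -41 0.2';python3 -m jog '0 0 0 0 0 -41 0.2;0 0 0 0 0 -41 0.2;0 0 0 0 0 -41 0.2;0 0 0 0 0 -20 0.2;0 0 0 0 0 0 0.2'
python3 - <<'E'
from h import *
o=st()
f=imaging.grab_frame('wrist'); save(f,'wrist8.png')
b,m=blobs(f,'yellow',300)
cs=cv2.findContours(m,0,1)[0]
w=np.array([onplane(f,*p[0].astype(float),.020,o)[:2] for c in cs if cv2.contourArea(c)>100 for p in c],np.float32)
print(cv2.minAreaRect(w), cv2.boxPoints(cv2.minAreaRect(w)).round(3).tolist())
E
```

```text
clock: 9.28
tcp_pos: [0.4519, 0.0266, 0.164]
orientation: [-1.571, 0.002, 0.002]
contact_force: [0.8, -0.7, -1.5]
grip_width: 0.0368
clock: 9.7
tcp_pos: [0.4513, -0.1787, 0.1638]
orientation: [-1.57, 0.004, 0.001]
contact_force: [0.6, 0.7, -0.8]
grip_width: 0.0366
clock: 10.12
tcp_pos: [0.4501, -0.3258, 0.1633]
orientation: [-1.572, 0.01, -0.005]
contact_force: [0.3, -0.5, -1.9]
grip_width: 0.0367
t 10.12 tcp [ 0.4501 -0.3258  0.1633] rv [-1.572  0.01  -0.005] F [ 0.3 -0.5 -1.9] M [ 0.    0.02 -0.05] w 0.0367 j [ 0.63  0.37 -0.14  1.9   0.07  0.88  0.44]
((0.3615787923336029, -0.36532002687454224), (0.3558058738708496, 0.16709597408771515), 24.208688735961914) [[0.16500000655651093, -0.3619999885559082], [0.23399999737739563, -0.5139999985694885], [0.5580000281333923, -0.36899998784065247], [0.49000000953674316, -0.2160000056028366]]
```

View pics/wrist8.png

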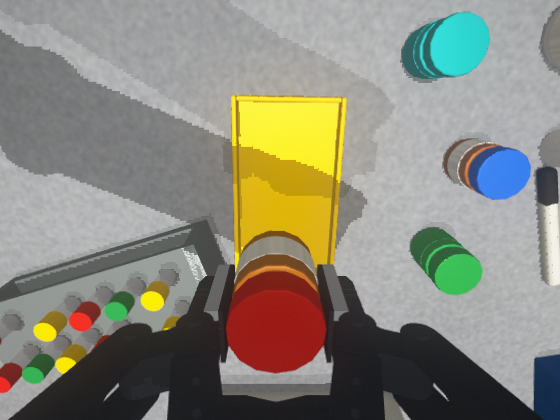

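Run:
```python
from h import *
o=st()
f=imaging.grab_frame('wrist')
for u,v in [(233,98),(346,98),(238,240),(338,240)]: print('tray',onplane(f,u,v,.020,o).round(4))
for u,v in [(206,219),(15,293),(205,228),(235,290),(190,255)]: print('rack',bydepth(f,u,v,o).round(4),onplane(f,u,v,.09,o).round(3))
for c,s in blobs(f,'blue',100)[0]: print(c,onplane(f,*c,.056,o).round(4))
fs=imaging.grab_frame('scene')
c=fs['color'][180:290,60:200]; cv2.imwrite('pics/s8z.png',cv2.cvtColor(cv2.resize(c,None,fx=5,fy=5,interpolation=cv2.INTER_CUBIC),cv2.COLOR_RGB2BGR))
```

```text
t 10.17 tcp [ 0.4508 -0.3223  0.1632] rv [-1.57   0.008 -0.003] F [ 0.5  0.8 -1.7] M [-0.03  0.01 -0.05] w 0.0371 j [ 0.62  0.36 -0.14  1.9   0.07  0.88  0.44]
tray [ 0.4191 -0.2465  0.02  ]
tray [ 0.506  -0.2471  0.02  ]
tray [ 0.418  -0.3656  0.02  ]
tray [ 0.5059 -0.3661  0.02  ]
rack [ 3.869e-01 -3.532e-01  1.000e-04] [ 0.406 -0.319  0.09 ]
rack [ 0.2072 -0.4203  0.015 ] [ 0.271 -0.373  0.09 ]
rack [ 0.387  -0.3592  0.0073] [ 0.405 -0.326  0.09 ]
rack [ 0.4353 -0.3172  0.1789] [ 0.423 -0.372  0.09 ]
rack [ 0.384  -0.363   0.0543] [ 0.394 -0.345  0.09 ]
[497.7, 178.1] [ 0.6107 -0.302   0.056 ]
```

View pics/s8z.png

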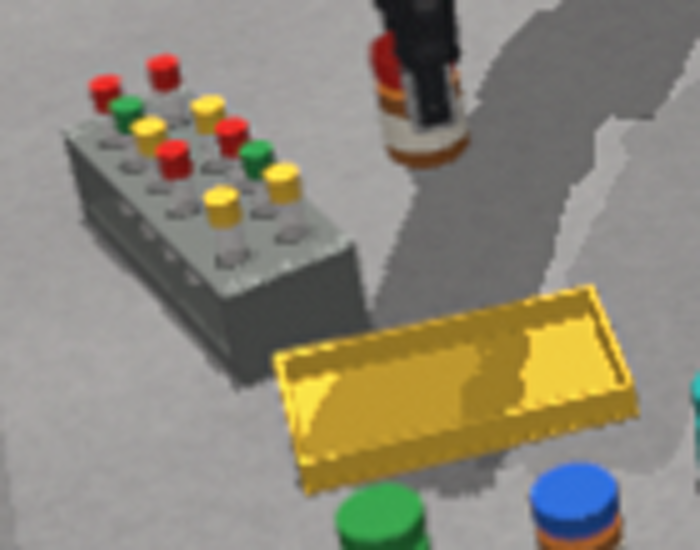

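```bash
python3 -m jog '0 0 0 15 20 -5 0.2;0 0 0 0 35 0 0.2;0 0 0 0 35 0 0.2;0 0 0 0 30 0 0.2;0 0 0 0 10 0 0.2'; python3 -m jog '0 0 0 0 6 0 0.2;0 0 0 0 0 0 0.2;0 0 0 0 0 0 0.65;0 0 0 0 0 0 0.65;0 0 0 0 0 0 0.65';python3 -m jog '0 0 0 0 -10 0 0.65;0 0 0 0 -30 0 0.65;0 0 0 0 -40 0 0.65;0 0 0 0 -40 0 0.65;0 0 0 0 -10 0 1'
python3 - <<'E'
from h import *
o=st()
f=imaging.grab_frame('wrist'); save(f,'wrist9.png')
for c,s in blobs(f,'red',300)[0]: print(c,bydepth(f,*c,o).round(3))
E
```

```text
clock: 10.68
tcp_pos: [0.4652, -0.3209, 0.0308]
orientation: [-1.566, 0.004, 0.006]
contact_force: [-0.8, 0.6, -1.9]
grip_width: 0.037
clock: 11.1
tcp_pos: [0.469, -0.3257, 0.0312]
orientation: [-1.573, -0.001, -0.004]
contact_force: [0.8, 0.5, -0.2]
grip_width: 0.0554
clock: 11.52
tcp_pos: [0.4709, -0.327, 0.1672]
orientation: [-1.576, -0.006, -0.009]
contact_force: [1.5, -0.9, 0.2]
grip_width: 0.066
t 11.52 tcp [ 0.4709 -0.327   0.1672] rv [-1.576 -0.006 -0.009] F [ 1.5 -0.9  0.2] M [-0.04 -0.08  0.  ] w 0.066 j [ 0.61  0.38 -0.15  1.87  0.07  0.89  0.43]
[54.2, 311.5] [ 0.315 -0.396  0.091]
```

View pics/wrist9.png

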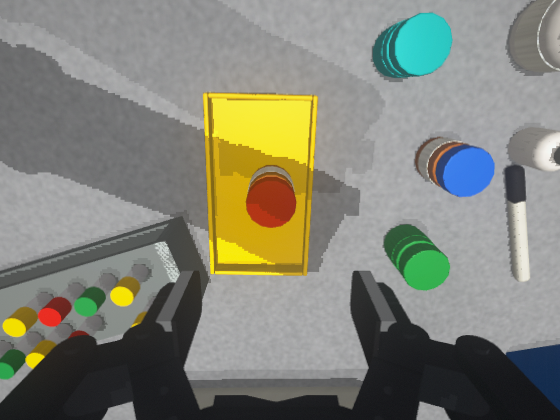

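```bash
python3 -m jog '0 0 0 4 0 20 1;0 0 0 4 0 40 1;0 0 0 4 0 41 1;0 0 0 4 0 41 1;0 0 0 4 0 41 1';python3 -m jog '0 0 0 4 0 41 1;0 0 0 4 0 41 1;0 0 0 4 0 41 1;0 0 0 4 0 41 1;0 0 0 4 0 41 1';python3 -m jog '0 0 0 4 0 41 1;0 0 0 4 0 41 1;0 0 0 4 0 41 1;0 0 0 6 0 49 1;0 5.6 0 0 0 0 1';python3 -m jog '0 0 0 0 0 0 1;0 0 0 0 0 0 1;0 0 0 0 0 0 1;0 0 0 0 0 0 1;0 0 0 0 0 0 1'
python3 - <<'E'
from h import *
o=st()
f=imaging.grab_frame('wrist'); save(f,'wrist10.png')
for c,s in blobs(f,'red',300)[0]:
  p=onplane(f,*c,.08,o); print(c,s,p.round(4),'tool',(R.from_rotvec(o['orientation']).inv().apply(p-o['tcp_pos'])*1000).round(1))
E
```

```text
clock: 11.98
tcp_pos: [0.4878, -0.1405, 0.1601]
orientation: [-1.571, 0.001, -0.003]
contact_force: [1.0, 0.2, -0.2]
grip_width: 0.0856
clock: 12.4
tcp_pos: [0.5082, 0.0647, 0.1601]
orientation: [-1.571, 0.001, -0.003]
contact_force: [0.8, -0.3, 0.7]
grip_width: 0.0853
clock: 12.82
tcp_pos: [0.5249, 0.238, 0.1607]
orientation: [-1.562, 0.068, -0.071]
contact_force: [-0.9, 1.2, -0.4]
grip_width: 0.0856
clock: 13.23
tcp_pos: [0.526, 0.2256, 0.1594]
orientation: [-1.57, 0.079, -0.079]
contact_force: [-0.2, 0.1, -0.3]
grip_width: 0.0852
t 13.23 tcp [0.526  0.2256 0.1594] rv [-1.57   0.079 -0.079] F [-0.2  0.1 -0.3] M [-0.01 -0.06 -0.08] w 0.0852 j [-0.25  0.41 -0.33  1.86  0.17  0.9  -0.76]
[278.4, 207.9] [252, 182, 54, 52, 2228] [0.5297 0.2334 0.08  ] tool [ 2.9 79.4  8.1]
```

View pics/wrist10.png

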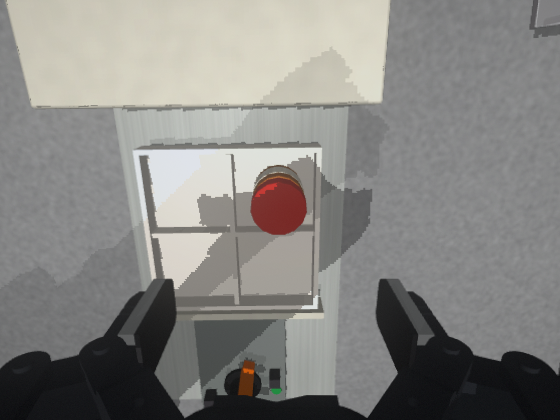

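```bash
python3 -m jog '0 0 0 3 10 8 1;0 0 0 0 33 0 1;0 0 0 0 35 0 1;0 0 0 0 25 0 1;0 0 0 0 10 0 1';  python3 -m jog '0 0 0 0 0 0 1;0 0 0 0 0 0 0.2;0 0 0 0 0 0 0.2;0 0 0 0 0 0 0.2;0 0 0 0 0 0 0.2' 50; python3 -m jog '0 0 0 0 0 0 0.2;0 0 0 0 -5 0 0.2;0 0 0 0 -30 0 0.2;0 0 0 0 -40 0 0.2;0 0 0 0 -40 0 0.2'
python3 - <<'E'
from h import *
o=st()
f=imaging.grab_frame('wrist'); save(f,'wrist11.png')
E
```

```text
clock: 13.7
tcp_pos: [0.5272, 0.2339, 0.0421]
orientation: [-1.572, 0.082, -0.074]
contact_force: [0.5, -0.3, -0.5]
grip_width: 0.0854
clock: 14.12
tcp_pos: [0.5305, 0.2355, 0.0479]
orientation: [-1.568, 0.076, -0.08]
contact_force: [-0.6, -0.3, 0.1]
grip_width: 0.0386
clock: 14.53
tcp_pos: [0.5285, 0.2344, 0.1624]
orientation: [-1.57, 0.08, -0.076]
contact_force: [1.1, 1.5, -0.5]
grip_width: 0.0365
t 14.53 tcp [0.5285 0.2344 0.1624] rv [-1.57   0.08  -0.076] F [ 1.1  1.5 -0.5] M [ 0.06 -0.09  0.03] w 0.0365 j [-0.26  0.42 -0.33  1.84  0.17  0.92 -0.77]
```

View pics/wrist11.png

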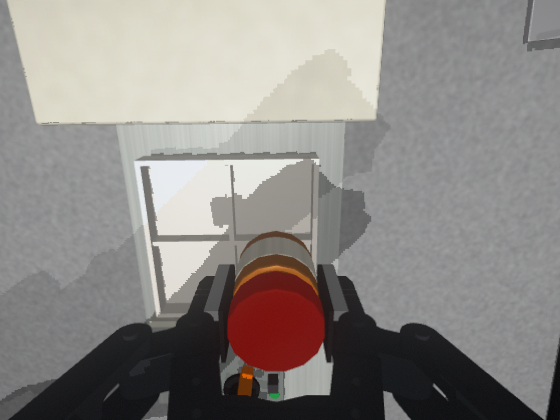

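```bash
python3 -m jog '0 -5.6 0 0 0 0 0.2;0 0 0 -2 0 -20 0.2;0 0 0 -5 0 -40 0.2;0 0 0 -5 0 -41 0.2;0 0 0 -5 0 -41 0.2';python3 -m jog '0 0 0 -5 0 -41 0.2;0 0 0 -5 0 -41 0.2;0 0 0 -5 0 -41 0.2;0 0 0 -5 0 -41 0.2;0 0 0 -5 0 -41 0.2';python3 -m jog '0 0 0 -5 0 -41 0.2;0 0 0 -5 0 -41 0.2;0 0 0 -5 0 -41 0.2;0 0 0 -5 0 -41 0.2;0 0 0 0 0 0 0.2'; python3 -m jog '0 0 0 0 0 0 0.2;0 0 0 0 0 0 0.2;0 0 0 0 0 0 0.2;0 0 0 0 0 0 0.2;0 0 0 0 0 0 0.2'
python3 - <<'E'
from h import *
o=st()
f=imaging.grab_frame('wrist'); save(f,'wrist12.png')
E
```

```text
clock: 15.0
tcp_pos: [0.5119, 0.0918, 0.1618]
orientation: [-1.571, -0.001, -0.001]
contact_force: [1.1, 0.8, -0.8]
grip_width: 0.0369
clock: 15.42
tcp_pos: [0.4863, -0.114, 0.162]
orientation: [-1.571, 0.0, -0.002]
contact_force: [0.9, -0.3, -1.0]
grip_width: 0.0365
clock: 15.83
tcp_pos: [0.4637, -0.286, 0.1619]
orientation: [-1.576, 0.011, -0.011]
contact_force: [-0.2, -1.2, -0.6]
grip_width: 0.037
clock: 16.25
tcp_pos: [0.4671, -0.2746, 0.1614]
orientation: [-1.571, -0.001, 0.0]
contact_force: [0.7, -0.3, -1.5]
grip_width: 0.0371
t 16.25 tcp [ 0.4671 -0.2746  0.1614] rv [-1.571e+00 -1.000e-03  0.000e+00] F [ 0.7 -0.3 -1.5] M [ 0.    0.05 -0.04] w 0.0371 j [ 0.55  0.35 -0.17  1.93  0.07  0.87  0.35]
```

View pics/wrist12.png

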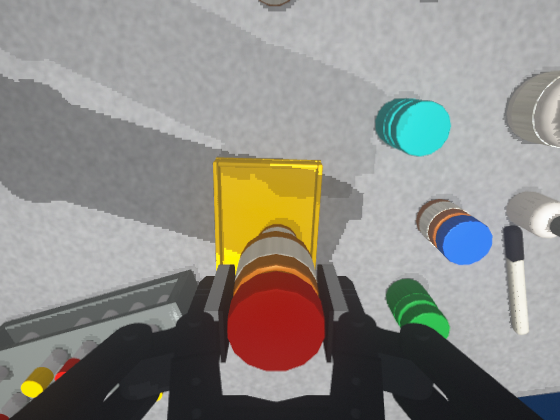

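```bash
python3 -m jog '0 0 0 0 20 -2 0.2;0 0 0 0 35 0 0.2;0 0 0 0 35 0 0.2;0 0 0 0 30 0 0.2;0 0 0 0 10 0 0.2'; python3 -m jog '0 0 0 0 3 0 0.2;0 0 0 0 0 0 0.2;0 0 0 0 2 0 0.2;0 0 0 0 0 0 0.65;0 0 0 0 0 0 0.65';python3 -m jog '0 0 0 0 0 0 0.65;0 0 0 0 -10 0 0.65;0 0 0 0 -35 0 0.65;0 0 0 0 -40 0 0.65;0 0 0 0 -40 0 1'
python3 - <<'E'
from h import *
o=st()
f=imaging.grab_frame('wrist'); save(f,'wrist13.png')
for n in ['scene','side']:
  f=imaging.grab_frame(n); save(f,n+'13.png')
  for c,s in blobs(f,'blue',60)[0]: 
    p=onplane(f,*c,.052)
    if .4<p[0]<.75 and -.4<p[1]<.3: print(n,c,s,p.round(3))
E
```

```text
clock: 16.72
tcp_pos: [0.464, -0.276, 0.0277]
orientation: [-1.568, 0.005, 0.005]
contact_force: [-24.6, 7.5, 63.2]
grip_width: 0.0367
clock: 17.13
tcp_pos: [0.4674, -0.2782, 0.027]
orientation: [-1.571, 0.0, -0.002]
contact_force: [1.2, -0.7, -0.6]
grip_width: 0.0554
clock: 17.55
tcp_pos: [0.466, -0.2776, 0.1531]
orientation: [-1.57, 0.002, -0.0]
contact_force: [0.9, -1.0, 0.4]
grip_width: 0.0659
t 17.55 tcp [ 0.466  -0.2776  0.1531] rv [-1.57   0.002 -0.   ] F [ 0.9 -1.   0.4] M [ 0.01 -0.1  -0.01] w 0.0659 j [ 0.56  0.36 -0.17  1.94  0.08  0.85  0.35]
scene [233.5, 224.9] [227, 220, 14, 11, 136] [ 0.47  -0.116  0.052]
scene [252.1, 249.1] [245, 243, 15, 13, 167] [ 0.582 -0.11   0.052]
scene [174.3, 279.3] [166, 272, 17, 15, 201] [ 0.616 -0.304  0.052]
side [280.2, 251.5] [275, 247, 11, 10, 93] [ 0.464 -0.118  0.052]
side [357.4, 281.2] [352, 276, 12, 12, 110] [ 0.612 -0.306  0.052]
```

View pics/wrist13.png

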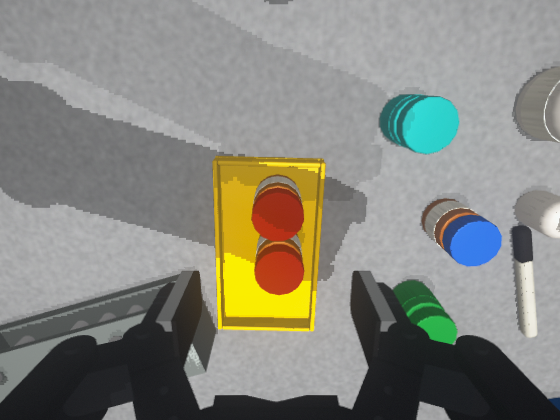

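View pics/scene13.png

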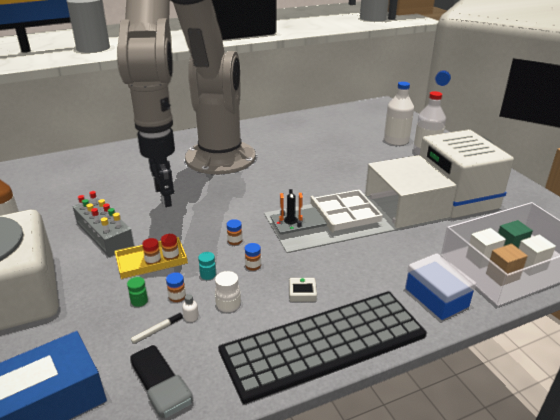

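```bash
python3 -m jog '0 0 0 30 0 0 1;0 0 0 38 0 0 1;0 0 0 40 0 -4 1;0 0 0 38 -40 -20 1;0 0 0 0 0 0 1';python3 -m jog '0 0 0 0 0 0 1;0 0 0 0 0 0 1;0 0 0 0 0 0 1;0 0 0 0 0 0 1;0 0 0 0 0 0 1'
python3 - <<'E'
from h import *
o=st()
f=imaging.grab_frame('wrist'); save(f,'wrist14.png')
for c,s in blobs(f,'blue',300)[0]:
  p=onplane(f,*c,.056,o); print(c,s,p.round(4),'tool',(R.from_rotvec(o['orientation']).inv().apply(p-o['tcp_pos'])*1000).round(1))
E
```

```text
clock: 18.12
tcp_pos: [0.6084, -0.2977, 0.1834]
orientation: [-1.573, -0.007, -0.007]
contact_force: [0.8, -0.7, 1.7]
grip_width: 0.0854
clock: 18.53
tcp_pos: [0.6003, -0.2962, 0.1792]
orientation: [-1.57, 0.003, -0.0]
contact_force: [0.4, -0.5, -0.7]
grip_width: 0.0851
t 18.53 tcp [ 0.6003 -0.2962  0.1792] rv [-1.57   0.003 -0.   ] F [ 0.4 -0.5 -0.7] M [-0.05 -0.07 -0.03] w 0.0851 j [ 0.48  0.52 -0.16  1.61  0.09  1.02  0.29]
[292.2, 206.3] [270, 183, 46, 47, 1724] [ 0.6144 -0.3018  0.056 ] tool [ 14.2 123.1  -5.6]
```

View pics/wrist14.png

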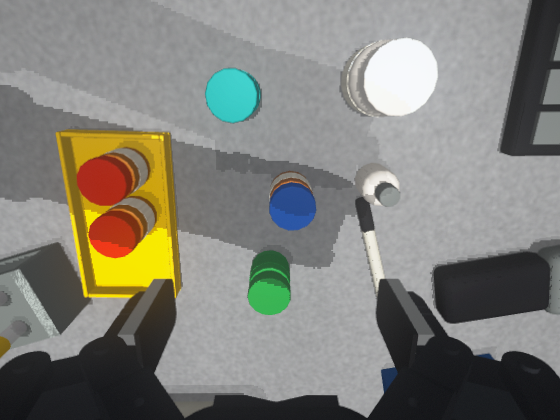

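Run:
```python
from h import *
o=st()
f=imaging.grab_frame('wrist')
for n,u,v,z in [('mark',358,200,.006),('mark2',372,197,.006),('mark3',372,235,.006),('dropcap',387,194,.06),('dropshoulderL',360,185,.04),('green',269,295,.056),('turq',232,96,.056),('tray',178,250,.02),('buf',400,76,.075)]: print(n,onplane(f,u,v,z,o).round(3),bydepth(f,u,v,o).round(3))
```

```text
t 18.58 tcp [ 0.6006 -0.2963  0.1794] rv [-1.57e+00  2.00e-03 -1.00e-03] F [0.4 0.2 0.2] M [ 0.04 -0.05 -0.01] w 0.0852 j [ 0.48  0.52 -0.16  1.61  0.09  1.02  0.29]
mark [ 0.678 -0.313  0.006] [ 0.677 -0.311  0.01 ]
mark2 [ 0.691 -0.31   0.006] [ 0.682 -0.3    0.039]
mark3 [ 0.695 -0.348  0.006] [ 0.693 -0.346  0.011]
dropcap [ 0.687 -0.291  0.06 ] [ 0.687 -0.291  0.06 ]
dropshoulderL [ 0.671 -0.289  0.04 ] [ 0.673 -0.291  0.031]
green [ 0.596 -0.383  0.056] [ 0.596 -0.383  0.055]
turq [ 0.571 -0.219  0.056] [ 0.57  -0.219  0.055]
tray [ 0.51  -0.357  0.02 ] [ 0.503 -0.367 -0.002]
buf [ 0.683 -0.206  0.075] [ 0.683 -0.206  0.074]
```

```bash
python3 -m jog '0 0 0 14 20 -6.5 0.7;0 0 0 0 35 0 0.7;0 0 0 0 35 0 0.7;0 0 0 0 30 0 0.7;0 0 0 0 20 0 0.7'; python3 -m jog '0 0 0 0 12 0 0.7;0 0 0 0 5 0 0.7;0 0 0 0 0 0 0.7;0 0 0 0 0 0 0.7;0 0 0 0 0 0 0.7'
python3 - <<'E'
from h import *
o=st()
f=imaging.grab_frame('wrist'); save(f,'wrist15.png')
E
```

```text
clock: 19.05
tcp_pos: [0.6135, -0.3022, 0.0363]
orientation: [-1.569, 0.004, 0.002]
contact_force: [0.2, 0.0, -0.3]
grip_width: 0.0598
clock: 19.47
tcp_pos: [0.6168, -0.3035, 0.0246]
orientation: [-1.572, -0.001, -0.004]
contact_force: [0.3, -0.6, 0.5]
grip_width: 0.0598
t 19.47 tcp [ 0.6168 -0.3035  0.0246] rv [-1.572e+00 -1.000e-03 -4.000e-03] F [ 0.3 -0.6  0.5] M [-0.01 -0.01  0.06] w 0.0598 j [ 0.46  0.73 -0.14  1.65  0.13  0.77  0.26]
```

View pics/wrist15.png

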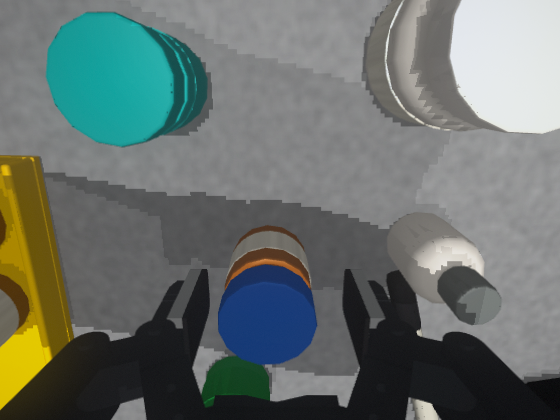

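```bash
python3 -m jog '0 0 0 0 0 0 0.2;0 0 0 0 0 0 0.2;0 0 0 0 0 0 0.2;0 0 0 0 0 0 0.2;0 0 0 0 0 0 0.2' 50; python3 -m jog '0 0 0 0 -5 0 0.2;0 0 0 0 -25 0 0.2;0 0 0 0 -40 0 0.2;0 0 0 0 -40 0 0.2;0 0 0 0 -38 0 0.2'
python3 - <<'E'
from h import *
o=st()
f=imaging.grab_frame('wrist'); save(f,'wrist16.png')
E
```

```text
clock: 19.93
tcp_pos: [0.6161, -0.3033, 0.024]
orientation: [-1.572, 0.0, -0.003]
contact_force: [-1.7, 0.2, 7.5]
grip_width: 0.0368
clock: 20.35
tcp_pos: [0.6151, -0.3027, 0.1724]
orientation: [-1.57, 0.002, -0.001]
contact_force: [1.5, 0.2, -1.1]
grip_width: 0.0367
t 20.35 tcp [ 0.6151 -0.3027  0.1724] rv [-1.57e+00  2.00e-03 -1.00e-03] F [ 1.5  0.2 -1.1] M [-0.03 -0.07  0.02] w 0.0367 j [ 0.47  0.55 -0.16  1.57  0.1   1.02  0.29]
```

View pics/wrist16.png

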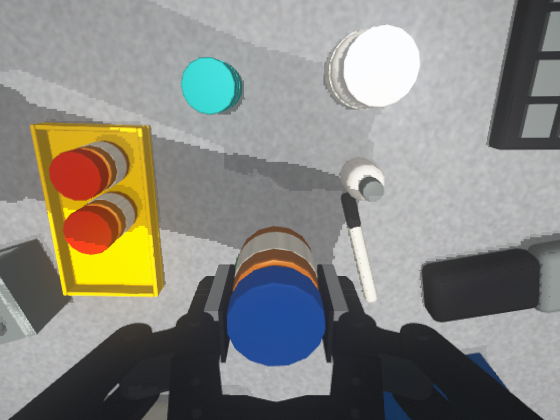

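```bash
python3 -m jog '0 0 0 -4 0 20 0.2;0 0 0 -6.5 0 40 0.2;0 0 0 -6.5 0 40 0.2;0 0 0 -6.5 0 40 0.2;0 0 0 -6.5 0 40 0.2';python3 -m jog '0 0 0 -6.5 0 40 0.2;0 0 0 -6.5 0 40 0.2;0 0 0 -6.5 0 40 0.2;0 0 0 -6.5 0 40 0.2;0 0 0 -6.5 0 40 0.2';python3 -m jog '0 0 0 -6.5 0 40 0.2;0 0 0 -6.5 0 40 0.2;0 0 0 -6.5 0 40 0.2;0 0 0 -5 0 30 0.2;0 5.6 0 0 0 0 0.2'; python3 -m jog '0 0 0 0 0 0 0.2;0 0 0 0 0 0 0.2;0 0 0 0 0 0 0.2;0 0 0 0 0 0 0.2;0 0 0 0 0 0 0.2'
python3 - <<'E'
from h import *
o=st()
f=imaging.grab_frame('wrist'); save(f,'wrist17.png')
t=np.array([.528,.231,o['tcp_pos'][2]]);print('tool',(R.from_rotvec(o['orientation']).inv().apply(t-o['tcp_pos'])*1000).round(1))
E
```

```text
clock: 20.82
tcp_pos: [0.585, -0.1212, 0.1706]
orientation: [-1.571, 0.002, -0.002]
contact_force: [0.2, 0.7, -1.8]
grip_width: 0.0367
clock: 21.23
tcp_pos: [0.5528, 0.0789, 0.1708]
orientation: [-1.571, 0.001, -0.002]
contact_force: [1.1, 0.7, -2.7]
grip_width: 0.0366
clock: 21.65
tcp_pos: [0.5266, 0.2364, 0.1711]
orientation: [-1.564, 0.07, -0.069]
contact_force: [-0.4, 1.5, -2.0]
grip_width: 0.0367
clock: 22.07
tcp_pos: [0.5298, 0.2259, 0.1707]
orientation: [-1.57, 0.079, -0.079]
contact_force: [0.2, -0.2, -1.2]
grip_width: 0.037
t 22.07 tcp [0.5298 0.2259 0.1707] rv [-1.57   0.079 -0.079] F [ 0.2 -0.2 -1.2] M [-0.02  0.   -0.02] w 0.037 j [-0.28  0.4  -0.3   1.84  0.14  0.92 -0.74]
tool [-2.3 -0.   4.9]
```

View pics/wrist17.png

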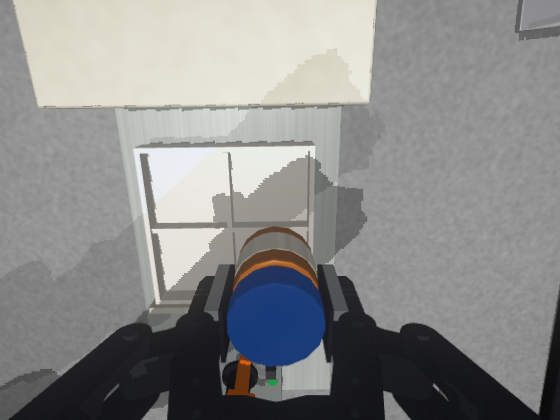

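```bash
python3 -m jog '0 0 0 -2 20 5 0.2;0 0 0 0 30 0 0.2;0 0 0 0 30 0 0.2;0 0 0 0 18 0 0.2;0 0 0 0 8 0 0.2'; python3 -m jog '0 0 0 0 6 0 0.2;0 0 0 0 5 0 0.2;0 0 0 0 3 0 0.2;0 0 0 0 2 0 0.2;0 0 0 0 0 0 0.2'
python3 - <<'E'
from h import *
o=st()
f=imaging.grab_frame('wrist'); save(f,'wrist18.png')
E
```

```text
clock: 22.53
tcp_pos: [0.5264, 0.2309, 0.0619]
orientation: [-1.572, 0.081, -0.075]
contact_force: [0.3, -0.4, -1.7]
grip_width: 0.0367
clock: 22.95
tcp_pos: [0.5284, 0.2326, 0.0492]
orientation: [-1.569, 0.077, -0.079]
contact_force: [-0.6, 0.2, -1.0]
grip_width: 0.0367
t 22.95 tcp [0.5284 0.2326 0.0492] rv [-1.569  0.077 -0.079] F [-0.6  0.2 -1. ] M [-0.04 -0.03  0.02] w 0.0367 j [-0.32  0.56 -0.26  1.92  0.22  0.69 -0.81]
```

View pics/wrist18.png

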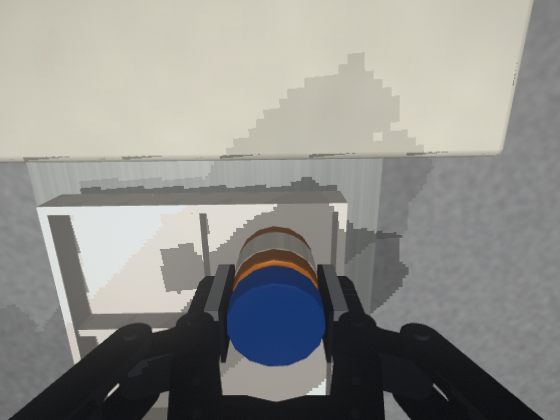

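```bash
python3 -m jog '0 0 0 0 1 0 0.2;0 0 0 0 0 0 0.6;0 0 0 0 0 0 0.6;0 0 0 0 0 0 0.6;0 0 0 0 -5 0 0.6';python3 -m jog '0 0 0 0 -30 0 0.6;0 0 0 0 -40 0 0.6;0 0 0 0 -30 0 1;0 0 0 0 -5 0 1;0 0 0 0 0 0 1'
python3 - <<'E'
from h import *
o=st()
f=imaging.grab_frame('wrist'); save(f,'wrist19.png')
for c,s in blobs(f,'blue',300)[0]: print(c,s,onplane(f,*c,.080,o).round(4),bydepth(f,*c,o).round(4))
for n in ['scene','side']:
  f=imaging.grab_frame(n); save(f,n+'19.png')
  for c,s in blobs(f,'blue',60)[0]: 
    p=onplane(f,*c,.052)
    if .4<p[0]<.75 and -.4<p[1]<.3: print(n,c,s,p.round(3))
E
```

```text
clock: 23.42
tcp_pos: [0.5275, 0.2322, 0.0523]
orientation: [-1.57, 0.079, -0.077]
contact_force: [-0.2, -0.8, -0.3]
grip_width: 0.0511
clock: 23.83
tcp_pos: [0.5297, 0.2333, 0.1609]
orientation: [-1.567, 0.074, -0.082]
contact_force: [0.5, -0.9, 0.8]
grip_width: 0.0842
t 23.83 tcp [0.5297 0.2333 0.1609] rv [-1.567  0.074 -0.082] F [ 0.5 -0.9  0.8] M [-0.02 -0.06 -0.02] w 0.0842 j [-0.29  0.41 -0.3   1.85  0.15  0.9  -0.76]
[273.5, 219.2] [247, 194, 54, 51, 2158] [0.5297 0.2332 0.08  ] [0.5297 0.2334 0.0806]
scene [365.9, 199.9] [360, 195, 13, 11, 116] [0.501 0.252 0.052]
scene [233.5, 224.9] [227, 220, 14, 11, 136] [ 0.47  -0.116  0.052]
scene [252.1, 249.1] [245, 243, 15, 13, 167] [ 0.582 -0.11   0.052]
side [311.8, 236.0] [307, 231, 11, 11, 85] [ 0.577 -0.112  0.052]
side [280.3, 251.5] [275, 247, 11, 10, 91] [ 0.464 -0.118  0.052]
```

View pics/wrist19.png

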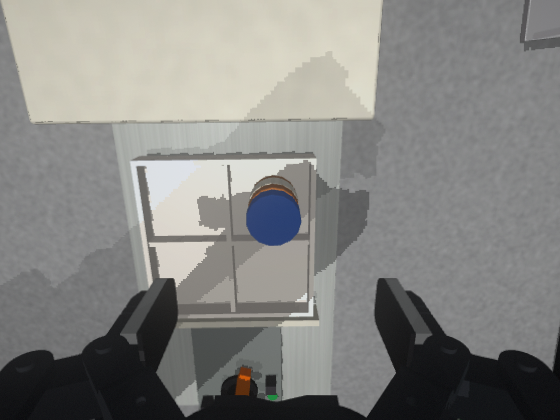

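```bash
python3 -m jog '0 -5.6 0 0 0 0 1;0 0 0 4 0 -24 1;0 0 0 6 0 -40 1;0 0 0 6 0 -40 1;0 0 0 6 0 -40 1';python3 -m jog '0 0 0 6 0 -40 1;0 0 0 6 0 -40 1;0 0 0 6 0 -40 1;0 0 0 6 0 -40 1;0 0 0 4 0 -35 1'; python3 -m jog '0 0 0 0 0 0 1;0 0 0 0 0 0 1;0 0 0 0 0 0 1;0 0 0 0 0 0 1;0 0 0 0 0 0 1'
python3 - <<'E'
from h import *
o=st()
f=imaging.grab_frame('wrist'); save(f,'wrist20.png')
for c,s in blobs(f,'blue',300)[0]:
  p=onplane(f,*c,.056,o); print(c,s,p.round(4),'tool',(R.from_rotvec(o['orientation']).inv().apply(p-o['tcp_pos'])*1000).round(1))
E
```

```text
clock: 24.4
tcp_pos: [0.5486, 0.0868, 0.1559]
orientation: [-1.571, 0.003, 0.002]
contact_force: [1.2, 0.1, 0.8]
grip_width: 0.0853
clock: 24.82
tcp_pos: [0.5763, -0.1097, 0.1558]
orientation: [-1.571, 0.005, 0.0]
contact_force: [1.1, 0.8, 0.2]
grip_width: 0.0854
clock: 25.23
tcp_pos: [0.5772, -0.1046, 0.1572]
orientation: [-1.57, -0.0, 0.002]
contact_force: [0.5, -0.2, 0.2]
grip_width: 0.0856
t 25.23 tcp [ 0.5772 -0.1046  0.1572] rv [-1.57  -0.     0.002] F [ 0.5 -0.2  0.2] M [ 0.03 -0.05 -0.03] w 0.0856 j [ 0.25  0.42 -0.22  1.83  0.11  0.9  -0.03]
[277.8, 211.3] [253, 186, 51, 52, 2040] [ 0.5797 -0.1066  0.056 ] tool [  2.7 101.2  -2. ]
[127.2, 218.7] [100, 194, 56, 51, 2182] [ 0.4695 -0.1125  0.056 ] tool [-107.6  101.3   -7.8]
```

View pics/wrist20.png

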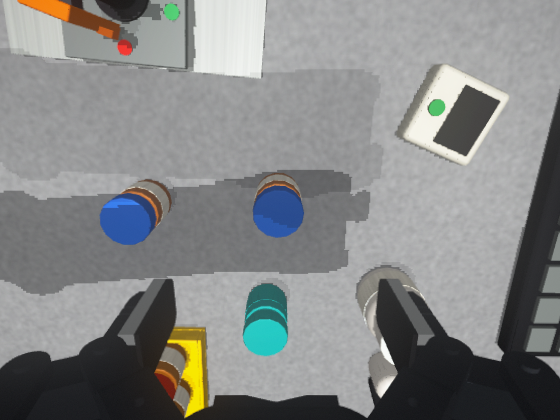

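```bash
python3 -m jog '0 0 0 2.5 20 -3 1;0 0 0 0 35 0 1;0 0 0 0 35 0 1;0 0 0 0 25 0 1;0 0 0 0 12 0 1'; python3 -m jog '0 0 0 0 8 0 1;0 0 0 0 0 0 1;0 0 0 0 0 0 1;0 0 0 0 0 0 0.2;0 0 0 0 0 0 0.2' 50;  python3 -m jog '0 0 0 0 0 0 0.2;0 0 0 0 0 0 0.2;0 0 0 0 0 0 0.2;0 0 0 0 0 0 0.2;0 0 0 0 0 0 0.2'; python3 -m jog '0 0 0 0 -5 0 0.2;0 0 0 0 -25 0 0.2;0 0 0 0 -40 0 0.2;0 0 0 0 -40 0 0.2;0 0 0 0 -38 0 0.2'
python3 - <<'E'
from h import *
o=st()
f=imaging.grab_frame('wrist'); save(f,'wrist21.png')
E
```

```text
clock: 25.7
tcp_pos: [0.5776, -0.1083, 0.0274]
orientation: [-1.57, 0.004, 0.004]
contact_force: [0.3, 0.5, -0.4]
grip_width: 0.0851
clock: 26.12
tcp_pos: [0.5811, -0.1098, 0.0243]
orientation: [-1.571, -0.001, -0.004]
contact_force: [0.4, 0.3, -0.0]
grip_width: 0.0636
clock: 26.53
tcp_pos: [0.5803, -0.1098, 0.0237]
orientation: [-1.571, 0.001, -0.002]
contact_force: [-1.7, -1.6, 5.3]
grip_width: 0.0369
clock: 26.95
tcp_pos: [0.5793, -0.1096, 0.1726]
orientation: [-1.571, 0.002, -0.001]
contact_force: [0.1, 0.3, -1.8]
grip_width: 0.0367
t 26.95 tcp [ 0.5793 -0.1096  0.1726] rv [-1.571e+00  2.000e-03 -1.000e-03] F [ 0.1  0.3 -1.8] M [-0.11 -0.15  0.03] w 0.0367 j [ 0.25  0.41 -0.22  1.81  0.11  0.93 -0.02]
```

View pics/wrist21.png

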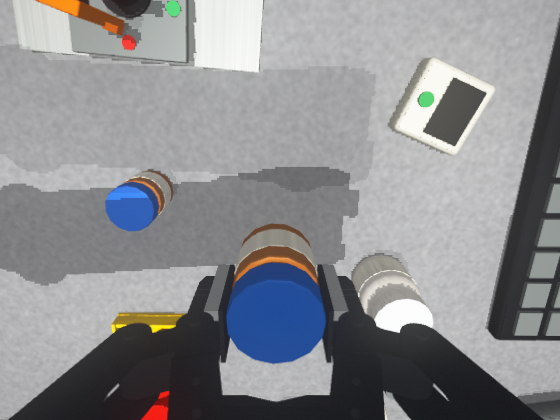

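```bash
python3 -m jog '0 0 0 -8 0 18 0.2;0 0 0 -16 0 35 0.2;0 0 0 -16 0 35 0.2;0 0 0 -16 0 35 0.2;0 0 0 -16 0 35 0.2';python3 -m jog '0 0 0 -16 0 35 0.2;0 0 0 -16 0 35 0.2;0 0 0 -16 0 35 0.2;0 0 0 -6 0 17 0.2;0 5.6 0 0 0 0 0.2'; python3 -m jog '0 0 0 0 0 0 0.2;0 0 0 0 0 0 0.2;0 0 0 0 0 0 0.2;0 0 0 0 0 0 0.2;0 0 0 0 0 0 0.2'
python3 - <<'E'
from h import *
o=st()
f=imaging.grab_frame('wrist'); save(f,'wrist22.png')
t=np.array([.4534,.170,o['tcp_pos'][2]]);print('tool',(R.from_rotvec(o['orientation']).inv().apply(t-o['tcp_pos'])*1000).round(1))
E
```

```text
clock: 27.42
tcp_pos: [0.507, 0.0496, 0.1708]
orientation: [-1.571, 0.002, -0.002]
contact_force: [-0.1, -0.3, -1.8]
grip_width: 0.0369
clock: 27.83
tcp_pos: [0.452, 0.1757, 0.1711]
orientation: [-1.567, 0.072, -0.071]
contact_force: [0.1, -0.8, -1.6]
grip_width: 0.0371
clock: 28.25
tcp_pos: [0.4546, 0.1697, 0.1706]
orientation: [-1.57, 0.079, -0.079]
contact_force: [-0.2, -0.0, -2.4]
grip_width: 0.0362
t 28.25 tcp [0.4546 0.1697 0.1706] rv [-1.57   0.079 -0.079] F [-0.2 -0.  -2.4] M [-0.02 -0.04 -0.03] w 0.0362 j [-0.18  0.26 -0.35  2.04  0.12  0.86 -0.7 ]
tool [-1.3  0.   0.2]
```

View pics/wrist22.png

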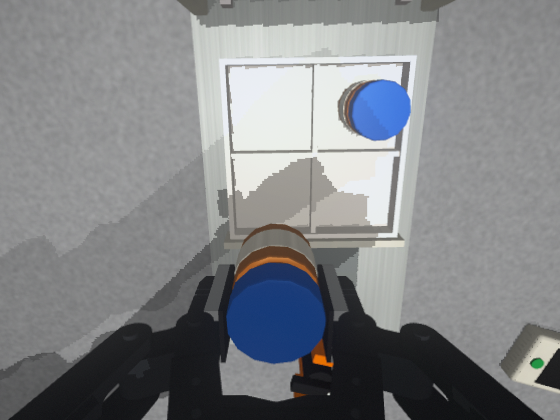

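```bash
python3 -m jog '0 0 0 -1 20 0 0.2;0 0 0 0 30 0 0.2;0 0 0 0 30 0 0.2;0 0 0 0 18 0 0.2;0 0 0 0 8 0 0.2'; python3 -m jog '0 0 0 0 6 0 0.2;0 0 0 0 5 0 0.2;0 0 0 0 3 0 0.2;0 0 0 0 2 0 0.2;0 0 0 0 0 0 0.2'
python3 - <<'E'
from h import *
o=st()
f=imaging.grab_frame('wrist'); save(f,'wrist23.png')
E
```

```text
clock: 28.72
tcp_pos: [0.4519, 0.1695, 0.0622]
orientation: [-1.571, 0.081, -0.075]
contact_force: [-0.2, -0.5, -0.9]
grip_width: 0.0368
clock: 29.13
tcp_pos: [0.4538, 0.1708, 0.0491]
orientation: [-1.569, 0.077, -0.079]
contact_force: [-0.3, 0.5, -1.3]
grip_width: 0.0367
t 29.13 tcp [0.4538 0.1708 0.0491] rv [-1.569  0.077 -0.079] F [-0.3  0.5 -1.3] M [ 0.02  0.01 -0.01] w 0.0367 j [-0.24  0.46 -0.3   2.13  0.24  0.59 -0.81]
```

View pics/wrist23.png

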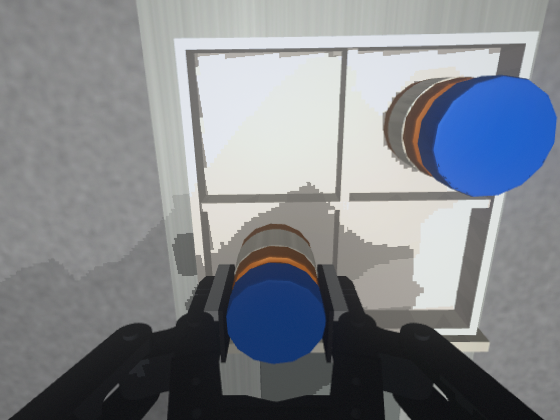

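```bash
python3 -m jog '0 0 0 0 1 0 0.2;0 0 0 0 0 0 0.6;0 0 0 0 0 0 0.6;0 0 0 0 0 0 0.6;0 0 0 0 -5 0 0.6';python3 -m jog '0 0 0 0 -30 0 0.6;0 0 0 0 -40 0 0.6;0 0 0 0 -40 0 1;0 0 0 0 -5 0 1;0 -5.6 0 0 0 0 1';python3 -m jog '0 0 0 0 0 -17 1;0 0 0 2 0 -40 1;0 0 0 2 0 -40 1;0 0 0 2 0 -40 1;0 0 0 2 0 -40 1'; python3 -m jog '0 0 0 2 0 -40 1;0 0 0 2 0 -40 1;0 0 0 2 0 -29 1;0 0 0 0 0 0 1;0 0 0 0 0 0 1'; python3 -m jog '0 0 0 0 0 0 1;0 0 0 0 0 0 1;0 0 0 0 0 0 1;0 0 0 0 0 0 1;0 0 0 0 0 0 1'
python3 - <<'E'
from h import *
o=st()
f=imaging.grab_frame('wrist'); save(f,'wrist24.png')
for c,s in blobs(f,'blue',300)[0]:
  p=onplane(f,*c,.056,o); print(c,s,p.round(4),'tool',(R.from_rotvec(o['orientation']).inv().apply(p-o['tcp_pos'])*1000).round(1))
for n in ['scene']:
  f=imaging.grab_frame(n); save(f,n+'24.png')
E
```

```text
clock: 29.6
tcp_pos: [0.453, 0.1705, 0.0524]
orientation: [-1.57, 0.079, -0.077]
contact_force: [0.5, 0.1, -0.5]
grip_width: 0.0516
clock: 30.02
tcp_pos: [0.4555, 0.1717, 0.1715]
orientation: [-1.568, -0.004, -0.007]
contact_force: [-0.1, 0.1, -0.5]
grip_width: 0.0841
clock: 30.43
tcp_pos: [0.4609, -0.008, 0.1683]
orientation: [-1.571, 0.0, -0.002]
contact_force: [0.6, -0.1, 0.1]
grip_width: 0.0856
clock: 30.85
tcp_pos: [0.4667, -0.1171, 0.168]
orientation: [-1.571, 0.004, -0.005]
contact_force: [0.1, 0.7, 0.6]
grip_width: 0.0852
clock: 31.27
tcp_pos: [0.4669, -0.1145, 0.1677]
orientation: [-1.571, 0.0, -0.0]
contact_force: [0.8, -0.4, -0.0]
grip_width: 0.0858
t 31.27 tcp [ 0.4669 -0.1145  0.1677] rv [-1.571  0.    -0.   ] F [ 0.8 -0.4 -0. ] M [ 0. -0.  0.] w 0.0858 j [ 0.29  0.25 -0.21  2.06  0.07  0.84  0.04]
[274.2, 202.2] [250, 177, 49, 50, 1894] [ 0.4669 -0.113   0.056 ] tool [  0.  111.7   1.5]
```

View pics/wrist24.png

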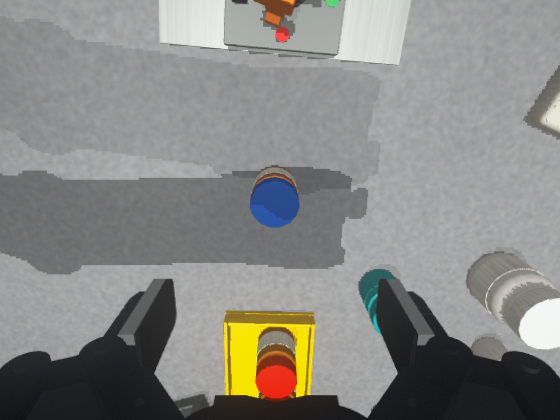

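View pics/scene24.png

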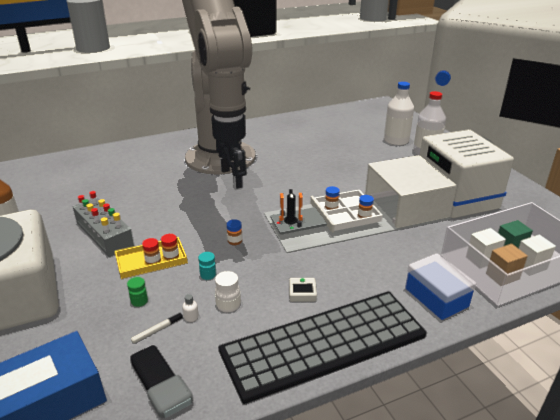

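```bash
python3 -m jog '0 0 0 0 20 0 1;0 0 0 0 38 0 1;0 0 0 0 38 0 1;0 0 0 0 28 0 1;0 0 0 0 12 0 1'; python3 -m jog '0 0 0 0 8 0 1;0 0 0 0 0 0 1;0 0 0 0 0 0 1;0 0 0 0 0 0 0.2;0 0 0 0 0 0 0.2' 50;  python3 -m jog '0 0 0 0 0 0 0.2;0 0 0 0 0 0 0.2;0 0 0 0 0 0 0.2;0 0 0 0 0 0 0.2;0 0 0 0 0 0 0.2'; python3 -m jog '0 0 0 0 -5 0 0.2;0 0 0 0 -25 0 0.2;0 0 0 0 -40 0 0.2;0 0 0 0 -40 0 0.2;0 0 0 0 -38 0 0.2'
python3 - <<'E'
from h import *
o=st()
f=imaging.grab_frame('wrist'); save(f,'wrist25.png')
E
```

```text
clock: 31.78
tcp_pos: [0.4645, -0.1148, 0.0283]
orientation: [-1.57, 0.005, 0.003]
contact_force: [-0.4, 1.0, 0.7]
grip_width: 0.0852
clock: 32.2
tcp_pos: [0.4679, -0.1156, 0.0249]
orientation: [-1.571, -0.0, -0.003]
contact_force: [0.7, 0.3, 0.6]
grip_width: 0.0637
clock: 32.62
tcp_pos: [0.4673, -0.1155, 0.0246]
orientation: [-1.571, 0.001, -0.002]
contact_force: [-1.4, 0.3, 8.4]
grip_width: 0.037
clock: 33.03
tcp_pos: [0.4663, -0.1152, 0.1738]
orientation: [-1.571, 0.001, -0.001]
contact_force: [1.8, -0.2, -1.4]
grip_width: 0.0369
t 33.03 tcp [ 0.4663 -0.1152  0.1738] rv [-1.571e+00  1.000e-03 -1.000e-03] F [ 1.8 -0.2 -1.4] M [-0.07 -0.15  0.03] w 0.0369 j [ 0.3   0.24 -0.22  2.06  0.07  0.85  0.04]
```

View pics/wrist25.png

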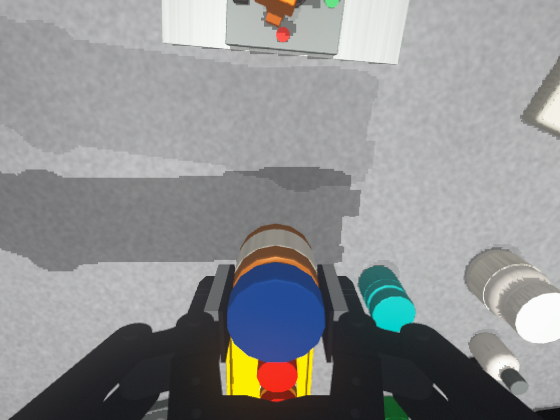

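```bash
python3 -m jog '0 0 0 -1 0 20 0.2;0 0 0 -1 0 40 0.2;0 0 0 -1 0 40 0.2;0 0 0 -1 0 40 0.2;0 0 0 -1 0 40 0.2';python3 -m jog '0 0 0 -1 0 40 0.2;0 0 0 0 0 40 0.2;0 0 0 0 0 40 0.2;0 0 0 0 0 35 0.2;0 0 0 0 0 18 0.2'; python3 -m jog '0 5.6 0 0 0 0 0.2;0 0 0 0 0 0 0.2;0 0 0 0 0 0 0.2;0 0 0 0 0 0 0.2;0 0 0 0 0 0 0.2'
python3 - <<'E'
from h import *
o=st()
f=imaging.grab_frame('wrist'); save(f,'wrist26.png')
t=np.array([.460,.2376,o['tcp_pos'][2]]);print('tool',(R.from_rotvec(o['orientation']).inv().apply(t-o['tcp_pos'])*1000).round(1))
E
```

```text
clock: 33.5
tcp_pos: [0.4617, 0.0661, 0.172]
orientation: [-1.571, 0.002, -0.003]
contact_force: [0.7, -0.2, -1.8]
grip_width: 0.0366
clock: 33.92
tcp_pos: [0.4605, 0.2429, 0.1721]
orientation: [-1.568, -0.003, 0.002]
contact_force: [0.1, 0.2, -0.8]
grip_width: 0.0371
clock: 34.33
tcp_pos: [0.4616, 0.2365, 0.1717]
orientation: [-1.57, 0.078, -0.078]
contact_force: [-0.1, -0.6, -0.1]
grip_width: 0.0368
t 34.33 tcp [0.4616 0.2365 0.1717] rv [-1.57   0.078 -0.078] F [-0.1 -0.6 -0.1] M [ 0.   -0.02  0.02] w 0.0368 j [-0.27  0.32 -0.39  1.97  0.15  0.89 -0.84]
tool [-1.7 -0.   1. ]
```

View pics/wrist26.png

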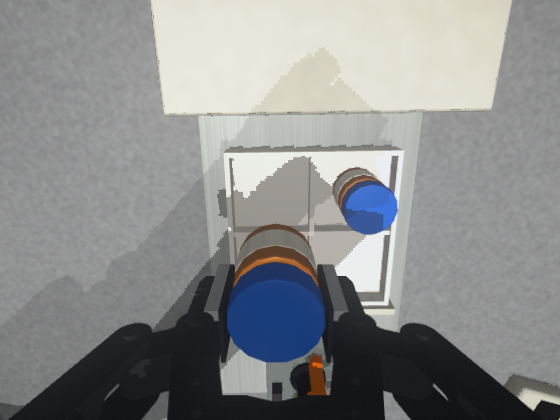

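```bash
python3 -m jog '0 0 0 -1.5 20 1 0.2;0 0 0 0 30 0 0.2;0 0 0 0 30 0 0.2;0 0 0 0 18 0 0.2;0 0 0 0 8 0 0.2'; python3 -m jog '0 0 0 0 6 0 0.2;0 0 0 0 5 0 0.2;0 0 0 0 3 0 0.2;0 0 0 0 2 0 0.2;0 0 0 0 0 0 0.2'
python3 - <<'E'
from h import *
o=st()
f=imaging.grab_frame('wrist'); save(f,'wrist27.png')
E
```

```text
clock: 34.8
tcp_pos: [0.4587, 0.2371, 0.0632]
orientation: [-1.572, 0.081, -0.076]
contact_force: [0.1, 0.2, -0.5]
grip_width: 0.0371
clock: 35.22
tcp_pos: [0.4605, 0.2389, 0.0501]
orientation: [-1.569, 0.078, -0.079]
contact_force: [0.7, -0.6, -0.7]
grip_width: 0.0367
t 35.22 tcp [0.4605 0.2389 0.0501] rv [-1.569  0.078 -0.079] F [ 0.7 -0.6 -0.7] M [-0.03  0.05 -0.05] w 0.0367 j [-0.33  0.5  -0.33  2.05  0.27  0.63 -0.94]
```

View pics/wrist27.png

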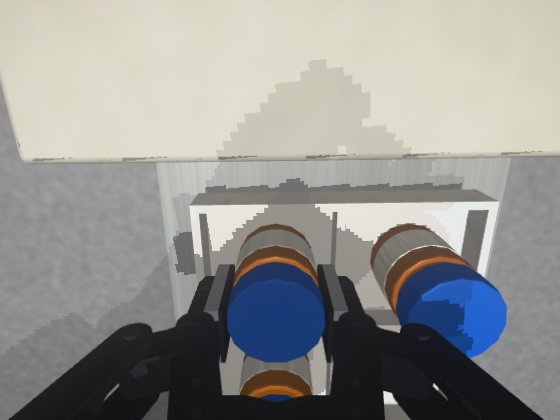

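```bash
python3 -m jog '0 0 0 0 1 0 0.2;0 0 0 0 0 0 0.55;0 0 0 0 0 0 0.55;0 0 0 0 0 0 0.55;0 0 0 0 -5 0 0.55';python3 -m jog '0 0 0 0 -30 0 0.55;0 0 0 0 -40 0 0.55;0 0 0 0 -40 0 0.55;0 0 0 0 -30 -30 1;0 0 0 0 0 -30 1'; python3 -m jog '0 0 0 0 0 0 1;0 0 0 0 0 0 1;0 0 0 0 0 0 1;0 0 0 0 0 0 1;0 0 0 0 0 0 1'
python3 - <<'E'
from h import *
o=st()
f=imaging.grab_frame('wrist'); save(f,'wrist28.png')
for c,s in blobs(f,'blue',300)[0]: print(c,s,onplane(f,*c,.080,o).round(4),bydepth(f,*c,o).round(4))
for c,s in blobs(f,'orange',60)[0]: print('or',c,s,onplane(f,*c,.106,o).round(4),bydepth(f,*c,o).round(4))
f=imaging.grab_frame('side'); save(f,'side28.png')
E
```

```text
clock: 35.68
tcp_pos: [0.4596, 0.2385, 0.0533]
orientation: [-1.57, 0.079, -0.077]
contact_force: [-0.1, 0.0, -0.7]
grip_width: 0.0469
clock: 36.1
tcp_pos: [0.4574, 0.1828, 0.1999]
orientation: [-1.563, 0.067, -0.083]
contact_force: [0.8, -0.2, -0.4]
grip_width: 0.0696
clock: 36.52
tcp_pos: [0.4538, 0.1806, 0.1927]
orientation: [-1.569, 0.078, -0.076]
contact_force: [0.6, 0.0, -0.6]
grip_width: 0.0855
t 36.52 tcp [0.4538 0.1806 0.1927] rv [-1.569  0.078 -0.076] F [ 0.6  0.  -0.6] M [-0.02  0.04 -0.01] w 0.0855 j [-0.17  0.24 -0.38  2.01  0.11  0.91 -0.71]
[277.0, 122.9] [251, 96, 52, 54, 2159] [0.4616 0.24   0.08  ] [0.4616 0.2399 0.0786]
[373.2, 123.9] [347, 98, 53, 53, 2194] [0.5287 0.2326 0.08  ] [0.5287 0.2327 0.0803]
[276.8, 213.0] [254, 191, 47, 45, 1704] [0.455  0.1731 0.08  ] [0.455  0.1732 0.0804]
or [325.9, 351.6] [312, 345, 30, 14, 255] [0.4832 0.0627 0.106 ] [0.4833 0.0615 0.1046]
```

View pics/wrist28.png

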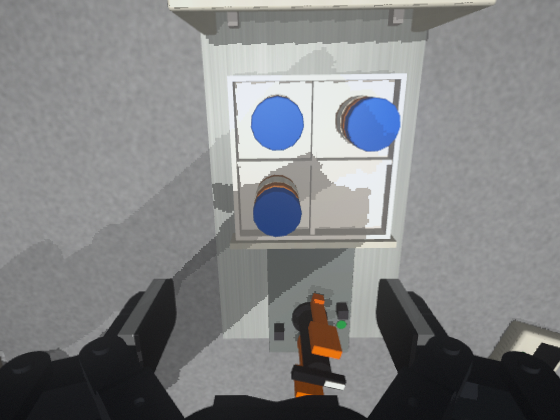

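View pics/side28.png

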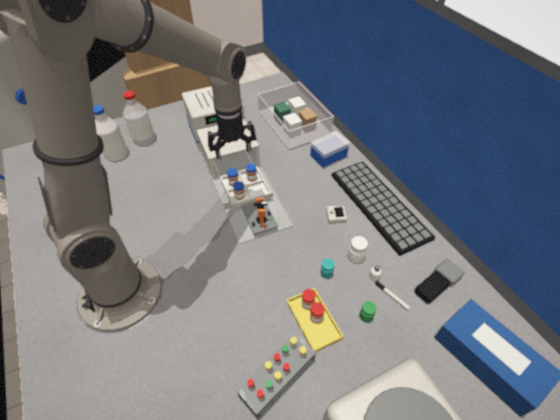

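```bash
python3 -m jog '0 0 0 7 0 -28 1;0 0 0 9 0 -38 1;0 0 0 9 0 -38 1;0 0 0 9 0 -35 1;0 -7 0 0 0 0 1';python3 -m jog '0 -7 0 0 0 0 1;0 -7 0 0 0 0 1;0 -7 0 0 0 0 1;0 -7 0 0 0 0 1;0 -7 0 0 0 0 1';python3 -m jog '0 -7 0 0 0 0 1;0 -7 0 0 0 0 1;0 -7 0 0 0 0 1;0 -7 0 0 0 0 1;0 -5 0 0 0 0 1';python3 -m jog '0 0 0 0 0 0 1;0 0 0 0 0 0 1;0 0 0 0 0 0 1;0 0 0 0 0 0 1;0 0 0 0 0 0 1'
python3 - <<'E'
from h import *
o=st()
f=imaging.grab_frame('wrist'); save(f,'wrist29.png')
m=R.from_rotvec(o['orientation']); print('yaw',np.degrees(np.arctan2(*m.as_matrix()[[1,0],0])))
ps=[]
for c,s in blobs(f,'orange',100)[0]:
  p=onplane(f,*c,.106,o); ps.append(p); print(c,s,p.round(4),bydepth(f,*c,o).round(4),'tool',(m.inv().apply(p-o['tcp_pos'])*1000).round(1))
E
```

```text
clock: 37.03
tcp_pos: [0.4748, 0.0305, 0.1927]
orientation: [-1.574, -0.01, 0.011]
contact_force: [0.5, -0.6, -1.1]
grip_width: 0.0851
clock: 37.45
tcp_pos: [0.4742, 0.0384, 0.1929]
orientation: [-1.512, -0.501, 0.502]
contact_force: [-0.6, -0.3, -1.0]
grip_width: 0.0856
clock: 37.87
tcp_pos: [0.4742, 0.0384, 0.1929]
orientation: [-1.356, -0.944, 0.945]
contact_force: [-0.8, -0.3, 0.7]
grip_width: 0.0853
clock: 38.28
tcp_pos: [0.4742, 0.038, 0.1931]
orientation: [-1.359, -0.938, 0.938]
contact_force: [-0.1, 0.2, 0.8]
grip_width: 0.0856
t 38.28 tcp [0.4742 0.038  0.1931] rv [-1.359 -0.938  0.938] F [-0.1  0.2  0.8] M [ 0.06  0.   -0.01] w 0.0856 j [ 0.22  0.23 -0.49  2.03  0.14  0.91  0.87]
yaw 69.24018443287093
[241.9, 213.8] [236, 199, 12, 31, 324] [0.466  0.0166 0.106 ] [0.4659 0.0167 0.1065] tool [-22.9  87.1   0.1]
[310.9, 211.5] [306, 198, 12, 32, 299] [0.4813 0.0616 0.106 ] [0.4817 0.0616 0.1049] tool [24.6 87.1  1.8]
```

View pics/wrist29.png

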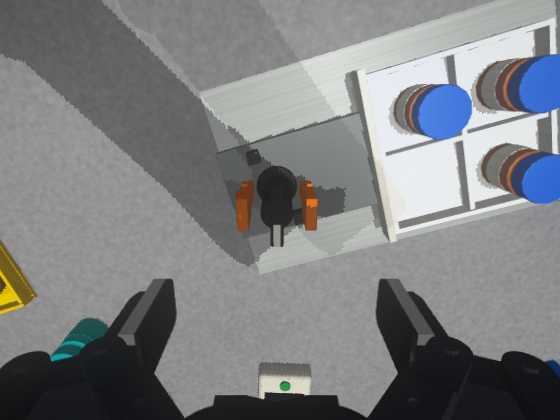

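```bash
python3 -m jog '0 0 0 1 20 1 1;0 0 0 0 38 0 1;0 0 0 0 35 0 1;0 0 0 0 20 0 1;0 0 0 0 8 0 1'; python3 -m jog '0 0 0 0 0 0 1;0 0 0 0 0 0 1;0 0 0 0 0 0 0.3;0 0 0 0 0 0 0.3;0 0 0 0 0 0 0.3' 40;python3 -m jog '0 0 0 0 0 0 0.3;0 0 0 0 0 0 0.3;0 0 0 0 0 0 0.3;0 0 0 0 0 0 0.3;0 0 0 0 0 0 0.3'
python3 - <<'E'
from h import *
o=st()
f=imaging.grab_frame('wrist'); save(f,'wrist30.png')
E
```

```text
clock: 38.75
tcp_pos: [0.4715, 0.0389, 0.0693]
orientation: [-1.356, -0.935, 0.942]
contact_force: [0.1, 0.2, 0.9]
grip_width: 0.0855
clock: 39.17
tcp_pos: [0.4746, 0.0391, 0.0735]
orientation: [-1.361, -0.941, 0.937]
contact_force: [-0.5, -1.8, 5.3]
grip_width: 0.0516
clock: 39.58
tcp_pos: [0.475, 0.0393, 0.0746]
orientation: [-1.361, -0.941, 0.937]
contact_force: [-5.9, -1.4, 20.9]
grip_width: 0.0401
t 39.58 tcp [0.475  0.0393 0.0746] rv [-1.361 -0.941  0.937] F [-5.9 -1.4 20.9] M [-0.26  1.1   0.02] w 0.0401 j [ 0.15  0.42 -0.43  2.13  0.29  0.65  0.73]
```

View pics/wrist30.png

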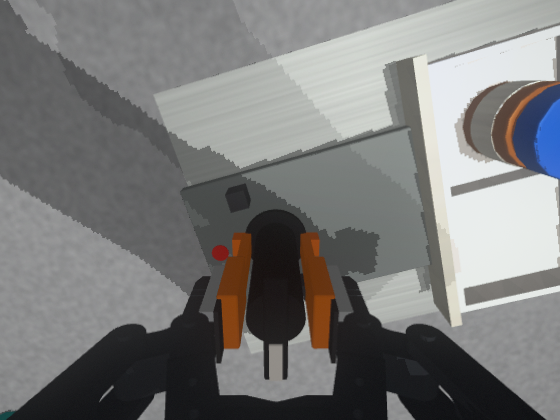

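```bash
python3 -m jog '0 0 0 2 -3 0.5 0.3;0 0 0 5 0 1.4 0.3;0 0 0 8 0 2.2 0.3;0 0 0 11 0 3 0.3;0 0 0 13 0 3.6 0.3';python3 -m jog '0 0 0 13 0 3.6 0.3;0 0 0 13 0 3.6 0.3;0 0 0 13 0 3.6 0.3;0 0 0 13 0 3.6 0.3;0 0 0 13 0 3.6 0.3';python3 -m jog '0 0 0 13 0 3.6 0.3;0 0 0 13 0 3.6 0.3;0 0 0 13 0 3.6 0.3;0 0 0 11 0 3 0.3;0 0 0 8 0 2.2 0.3';python3 - <<'E'
from h import *
o=st()
E
```

```text
clock: 40.05
tcp_pos: [0.478, 0.0791, 0.0756]
orientation: [-1.361, -0.938, 0.938]
contact_force: [1.8, -3.3, -1.0]
grip_width: 0.0379
clock: 40.47
tcp_pos: [0.4839, 0.1475, 0.0755]
orientation: [-1.36, -0.939, 0.939]
contact_force: [0.7, -2.6, 1.9]
grip_width: 0.0383
clock: 40.88
tcp_pos: [0.4893, 0.2088, 0.0755]
orientation: [-1.358, -0.941, 0.939]
contact_force: [0.4, -2.6, 5.2]
grip_width: 0.0377
t 40.88 tcp [0.4893 0.2088 0.0755] rv [-1.358 -0.941  0.939] F [ 0.4 -2.6  5.2] M [-0.61 -0.27 -0.03] w 0.0377 j [-0.17  0.49 -0.44  2.    0.31  0.71  0.41]
```

```bash
python3 -m jog '0 0 0 6 0 1.6 0.3;0 0 0 4 0 1.1 0.3;0 0 0 3 0 0.8 0.3;0 0 0 3 0 0.8 0.3;0 0 0 1 0 0.3 0.3';python3 -m jog '0 0 0 0 0 0 0.3;0 0 0 0 0 0 0.3;0 0 0 0 0 0 0.3;0 0 0 0 0 0 0.3;0 0 0 0 0 0 0.3';python3 - <<'E'
from h import *
o=st()
f=imaging.grab_frame('scene'); save(f,'scene31.png')
f=imaging.grab_frame('wrist'); save(f,'wrist31.png')
E
```

```text
clock: 41.3
tcp_pos: [0.4906, 0.2231, 0.0754]
orientation: [-1.361, -0.937, 0.941]
contact_force: [-2.5, -7.0, 11.4]
grip_width: 0.0381
clock: 41.72
tcp_pos: [0.4906, 0.2231, 0.0754]
orientation: [-1.36, -0.937, 0.94]
contact_force: [-1.9, -4.6, 9.6]
grip_width: 0.0375
t 41.72 tcp [0.4906 0.2231 0.0754] rv [-1.36  -0.937  0.94 ] F [-1.9 -4.6  9.6] M [-1.11  0.17  0.06] w 0.0375 j [-0.19  0.5  -0.44  1.98  0.31  0.73  0.39]
```

View pics/wrist31.png

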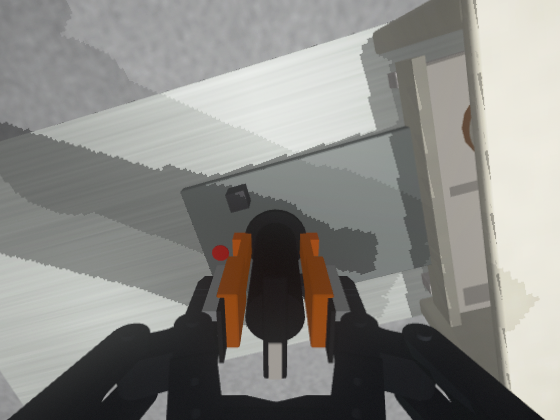

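```bash
python3 -m jog '0 0 0 2 0 0.5 0.3;0 0 0 0 0 0 0.3;0 0 0 0 0 0 0.3;0 0 0 0 0 0 0.3;0 0 0 0 0 0 0.3'; python3 -m jog '0 7 0 0 0 0 0.3;0 7 0 0 0 0 0.3;0 7 0 0 0 0 0.3;0 7 0 0 0 0 0.3;0 7 0 0 0 0 0.3';python3 -m jog '0 7 0 0 0 0 0.3;0 7 0 0 0 0 0.3;0 7 0 0 0 0 0.3;0 7 0 0 0 0 0.3;0 7 0 0 0 0 0.3';python3 -m jog '0 5 0 0 0 0 0.3;0 1 0 0 0 0 0.3;0 0 0 0 0 0 0.3;0 0 0 0 0 0 0.3;0 0 0 0 0 0 0.3';python3 - <<'E'
from h import *
o=st()
m=R.from_rotvec(o['orientation']); print('yaw',np.degrees(np.arctan2(*m.as_matrix()[[1,0],0])))
f=imaging.grab_frame('wrist'); save(f,'wrist32.png')
E
```

```text
clock: 42.23
tcp_pos: [0.4906, 0.2233, 0.0754]
orientation: [-1.362, -0.935, 0.941]
contact_force: [-2.0, -9.4, 13.0]
grip_width: 0.0376
clock: 42.65
tcp_pos: [0.4906, 0.2232, 0.0754]
orientation: [-1.525, -0.46, 0.465]
contact_force: [-2.1, -9.4, 12.2]
grip_width: 0.0381
clock: 43.07
tcp_pos: [0.4905, 0.2231, 0.0754]
orientation: [-1.575, 0.018, -0.014]
contact_force: [-2.3, -8.9, 12.3]
grip_width: 0.0379
clock: 43.48
tcp_pos: [0.4904, 0.2232, 0.0754]
orientation: [-1.574, 0.093, -0.09]
contact_force: [-2.2, -9.6, 12.9]
grip_width: 0.0384
t 43.48 tcp [0.4904 0.2232 0.0754] rv [-1.574  0.093 -0.09 ] F [-2.2 -9.6 12.9] M [-2.25  0.46  0.75] w 0.0384 j [-0.46  0.47 -0.11  2.    0.08  0.68 -0.74]
yaw -6.680454409535833
```

View pics/wrist32.png

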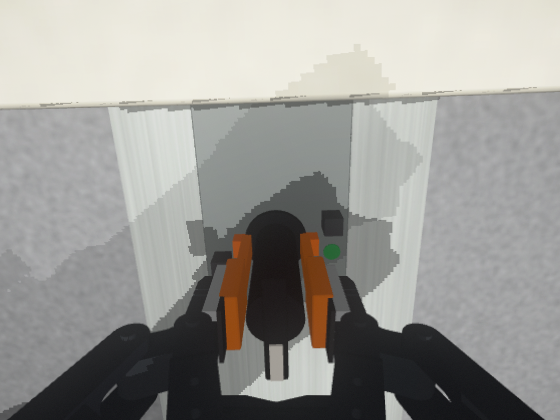

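Locked orientation reached with a stop torque. Releasing and rising.

```bash
python3 -m jog '0 0 0 0 0 0 1;0 0 0 0 0 0 1;0 0 0 0 0 0 1;0 0 0 0 0 0 1;0 0 0 0 -10 0 1'; python3 -m jog '0 0 0 0 -35 0 1;0 0 0 0 -40 0 1;0 0 0 0 -40 0 1;0 0 0 0 -35 0 1;0 0 0 0 0 0 1';python3 -m jog '0 0 0 0 0 -10 1;0 0 0 0 0 0 1;0 0 0 0 0 0 1;0 0 0 0 0 0 1;0 0 0 0 0 0 1';python3 - <<'E'
from h import *
o=st()
f=imaging.grab_frame('wrist'); save(f,'wrist33.png')
ps=[]
for c,s in blobs(f,'orange',100)[0]:
  p=onplane(f,*c,.106,o); ps.append(p); print(c,s,p.round(4),bydepth(f,*c,o).round(4))
d=ps[1]-ps[0]; print('sep',np.linalg.norm(d),'yaw',np.degrees(np.arctan2(d[1],d[0])))
f=imaging.grab_frame('scene'); save(f,'scene33.png')
E
```

```text
clock: 43.95
tcp_pos: [0.4898, 0.2265, 0.0841]
orientation: [-1.57, 0.093, -0.089]
contact_force: [-0.2, -0.7, -0.2]
grip_width: 0.0857
clock: 44.37
tcp_pos: [0.4946, 0.2288, 0.2438]
orientation: [-1.561, 0.083, -0.101]
contact_force: [0.9, 0.6, -0.6]
grip_width: 0.0853
clock: 44.78
tcp_pos: [0.4893, 0.216, 0.234]
orientation: [-1.57, 0.093, -0.09]
contact_force: [0.6, 0.7, 0.9]
grip_width: 0.0852
t 44.78 tcp [0.4893 0.216  0.234 ] rv [-1.57   0.093 -0.09 ] F [0.6 0.7 0.9] M [-0.01  0.01  0.02] w 0.0852 j [-0.43  0.25 -0.12  1.88  0.04  1.02 -0.68]
[246.2, 188.4] [241, 175, 11, 28, 251] [0.4678 0.2262 0.106 ] [0.4678 0.2262 0.106 ]
[306.0, 187.2] [302, 174, 9, 28, 247] [0.515  0.2217 0.106 ] [0.515  0.2215 0.1053]
sep 0.04733950987955262 yaw -5.476802342176234
```

View pics/wrist33.png

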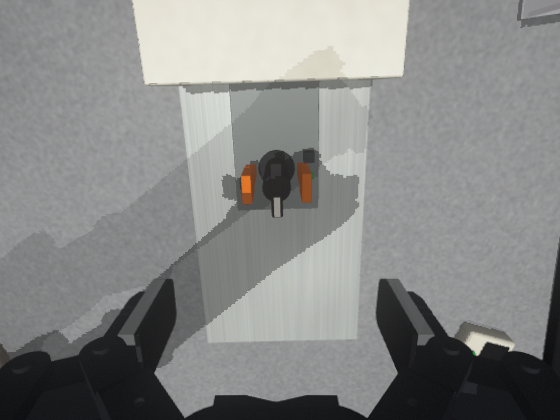

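View pics/scene33.png

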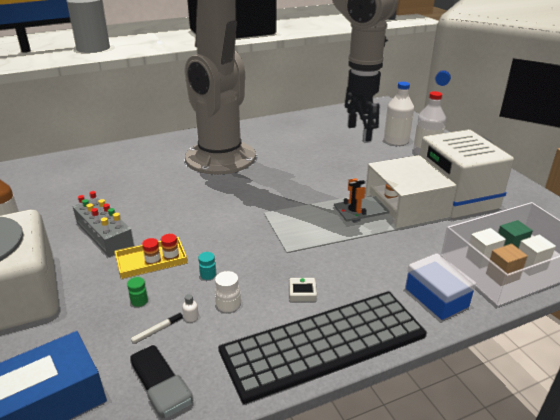

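Run:
```python
from h import *
a=imaging.grab_frame('scene')['color'][150:220,350:440]; b=imaging.grab_frame('side')['color'][130:200,190:280]
cv2.imwrite('pics/hood.png',cv2.cvtColor(cv2.resize(np.hstack([a,b]),None,fx=4,fy=4,interpolation=cv2.INTER_CUBIC),cv2.COLOR_RGB2BGR))
```

```text
(no output)
```

View pics/hood.png

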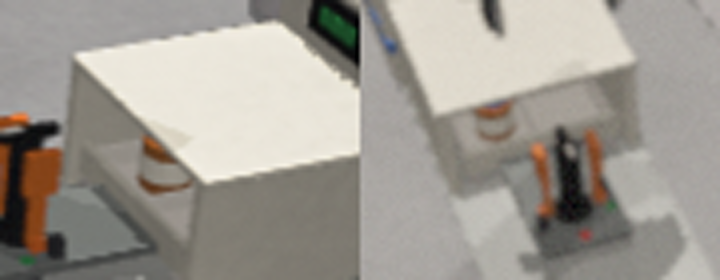

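The front jar stands upright in the closed drawer, and the knob and tabs are in their locked pose. Handing in.

Run:
```python
from h import *
print(r.hand_in()); st()
```

```text
the job is handed in; nothing more can be done
None
the job is handed in; nothing more can be done
```

I changed the reagents and handed the job in at about 45 s. Both used jars are in the yellow discard tray. All three fresh jars present are in the drawer, in the front-left, rear-left and rear-right cells. The drawer is home and the knob is locked.

- **Lock check:** the two tabs measured within 0.3 mm of where they were at the start, at the same angle and the same distance apart. That means the drawer is home, the knob is at 0 and both tabs are sprung out.
- **Jars:** just before closing the drawer, the wrist camera showed the three blue lids upright at the right height. After closing, only the front jar was visible under the hood, and it was upright; I could not see the two rear jars again.
- **Bystanders:** the other things on the bench, and the green and turquoise look-alikes, looked unmoved in the last scene picture.
- **One rough moment:** the wrist force read about 63 N when the second used jar touched the tray floor. It stayed upright, and I set the later jars down more slowly.

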